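# Flush the staves of a glue-up against the stop and clamp them

### The arm

A 6-joint arm with a two-finger parallel gripper is mounted at the origin on the work surface; the furniture and walls round the work are solid. World frame = base frame: x ahead of the robot, y to its left, z up, the work surface at z = 0. Lengths are in m, angles in rad, forces in N, time in s.
With the tool pointing down it reaches from about 0.225 to 0.725 m from the base axis. Payload 3.1 kg.
Tool frame: the origin (TCP) lies at the very end of the fingers, on their centre line; the grasp point (between the pads) lies grip_point_offset behind it (grip_point_offset is the distance from the TCP to the grasp point, in m); z points along the fingers, y is the direction in which the jaws open and shut (so a half turn about z gives the same grasp; the last joint's range is limited). The gripper opens to 85 mm and grips with 20 to 120 N. Pads are 22 mm wide; open, the fingers measure 114 mm over their backs; the gripper's body (76 mm by 85 mm) begins 54 mm behind the grasp point. The pads swing forward as they close: fully open they stand 13 mm farther back than shut.
Start: joints at [1.205, 0.048, 0.099, 1.622, 0, 1.443], TCP at [0.124, 0.51, 0.192] pointing down, gripper open.
Joint ranges: [-2.91, 2.91], [-0.99, 1.94], [-1.21, 1.42], [-2.12, 2.29], [-1.49, 1.47], [-3.14, 3.14]. Speed limits (rad/s): [2.79, 2.79, 3.14, 3.14, 3.14, 3.14].

### API

Orientations are given as a unit quaternion [w, x, y, z].
In Python, from station import * gives the robot as it stands.
- The arm moves only by the tool send_rows, never from a script. Its argument "deltas" is a list of rows, each a list of 3 entries, a list of its own where there are three numbers: the shift along the world's x, y, z in cm, then the turn about the world's z in rad, then the finger opening in cm, from 0 to 8.54. In form: [[[x, y, z], twist, fingers], ...]. A call has exactly 8 rows; each row is the pose to reach, as a shift and turn from the pose commanded when the call began; what a row does not reach only later rows make up. A row lasts 1/12 s, in which the tool goes at most 41.7 mm and 7.16 degrees, less where a joint would pass 70% of its speed; a pose out of reach is approached as far as the arm can. A call with a gripper value outside its range is refused whole. The fingers move at their own pace and stop on an object; the grip force is fixed at half the most. Time passes only in rows, so rows that repeat a pose let the fingers close, or fill a call up. It gives the time, the measured TCP pose, the force and the opening at its end, in the units of the state.
- state(): the state, without advancing time (a new reading comes with each control period).
- get_image(name): name is "scene" or "top" or "wrist"; returns the picture (480x640x3 uint8, red, green, blue); there is no depth.
- camera_info(name): a dict with "vfov" (degrees; the focal length in pixels is half the picture's height over the tangent of half this angle, whatever the lens; pixels are square), "cx", "cy" (the principal point, pixels), "k1" (the pictures are not rectified: a ray, as slopes to the right and down, at radius r is drawn at 1 + k1 r^2 times it, then the intrinsics apply), "R" (3x3) and "t" (3): a world point X has camera coordinates R X + t. Camera axes: x right, y down, z forward; pixel columns grow to the right and rows downward; lengths in m; the calibration is good to about 2 mm. A picture is of the moment at which its call begins: read the wrist's pose just before it. camera_info takes no time and is no camera call; for the wrist camera it gives the pose at the moment of the call.
- close_job(): hands the job in, once; it reports no verdict.
The state is a dict: "time_s": time; "joint_positions": joint angles; "qd": joint speeds; "effort": joint torques, N m; "ee_pos": TCP position; "eef_rot": TCP orientation; "wrist_force": force on the tool from outside, world axes, zero at the start; "torque": the same for the moment, N m; "width": finger opening in m.
Only numpy, scipy, OpenCV 4.12 (cv2) and the standard library are available. Lean on these libraries where they do the work, as an engineer would, in place of code of your own. Each camera call takes 0.05 s, during which the arm holds its last target.

### The job

Dry-clamp the panel blank in the jig: hold the straightedge and push the four staves with its edge, all together and gently, until their far ends are bearing squarely on the stop bar (you have to feel where it is, and keep up a steady push of about 16 N for a second: less than 10 N on the bar does not seat them, more than 18 N would shift it) and their near ends are flush in one straight line. Then lay the straightedge flat on the free worktop and swing the clamp's red-knobbed lever right over until it locks, so that the staves are squeezed together and still flush. Do not push the staves with the gripper itself, and leave the bottle, the jar and the tape measure alone.

Things in the scene. Friction and masses are not known exactly. Their poses are not given: they have to be found in the camera images.
- jig_board: Glue-up jig: plywood board 210 (x) x 260 (y) x 18 mm fixed on the worktop. Origin: centre of its underside; x points away from the robot and somewhat left (the way the staves are pushed), y left, z up. A fixed wooden cheek 18 mm high stands left of the row, inner face at y = +118 mm. At the far side an aluminium stop bar 20 mm high stands across, parallel to y, from y = -13 to +117 mm.
- stop_screws: The two black knobs (25 mm high) at the board's far edge that hold the stop bar by friction. Origin: on the board's top (18 mm up), mid-width, on the line through both; axes as the board's. The bar's near face is anywhere from 52 to 26 mm nearer the robot (x = -52 to -26 mm): its setting is not measured and must be felt. The bar is rigid up to 18 N and must not be pushed harder.
- clamp_pad: Rubber-faced pad (50 mm long in x, 18 mm high) of the toggle clamp, right of the row. It slides in the board's +y direction as the lever is swung shut. Origin: on the board's top at the pin behind its plunger rod; the rubber face lies 51 mm from there in +y.
- clamp_lever (a joint): Angle of the clamp's steel lever about its upright pivot, which is at x = +30, y = -102 mm in the board's frame: 0 open (as found), 1.92 dead centre, 1.98 the end stop just beyond, where it locks and stays. Grows counter-clockwise seen from above. It stays where left; 1 to 2 N at the knob turn it until the pad meets the staves, then up to about 5 N, and little past dead centre.
- lever_knob (a point): Centre of the red upright round knob at the lever's end: 21 mm across, 34 mm high, centre 52 mm above the board's top, 70 mm from the lever's pivot; it turns about the pivot with the lever. Fully open it is at x = -36, y = -78 mm in the board's frame; locked, at x = +34, y = -172 mm. Can be pinched from above, or pushed.
- straightedge: Aluminium straightedge 170 (x) x 36 (y) x 10 mm high, with a tall black grip rib along its middle, 86 long x 16 wide, rising to 56 mm height (its foot, up to 17 mm height, is 24 wide). Both long edges are straight and smooth (they slide on wood); about 0.25 kg. It starts flat on the worktop left of the jig. Origin: centre of its underside.
- straightedge_grip (a point): Grasp point of the straightedge: middle of the upper part of its black grip rib, 38 mm above its underside, so that fingertips stay clear above the staves; axes as the straightedge's (x along it).
- stave_1: Wooden stave, 76 (x) x 30 (y) x 16 mm (z), light, the leftmost. The four are alike in size, loose, side by side on the board, lengthwise in its x, a few mm apart, 8 to 68 mm short of the stop bar. Origin: centre of its underside; its near end is 38 mm towards the robot from there. Weight about 0.5 N.
- stave_2: Wooden stave, 76 (x) x 30 (y) x 16 mm (z), dark, second from the left. The four are alike in size, loose, side by side on the board, lengthwise in its x, a few mm apart, 8 to 68 mm short of the stop bar. Origin: centre of its underside; its near end is 38 mm towards the robot from there. Weight about 0.5 N.
- stave_3: Wooden stave, 76 (x) x 30 (y) x 16 mm (z), light, third from the left. The four are alike in size, loose, side by side on the board, lengthwise in its x, a few mm apart, 8 to 68 mm short of the stop bar. Origin: centre of its underside; its near end is 38 mm towards the robot from there. Weight about 0.5 N.
- stave_4: Wooden stave, 76 (x) x 30 (y) x 16 mm (z), dark, the rightmost, next to the clamp pad. The four are alike in size, loose, side by side on the board, lengthwise in its x, a few mm apart, 8 to 68 mm short of the stop bar. Origin: centre of its underside; its near end is 38 mm towards the robot from there. Weight about 0.5 N.
- glue_bottle: Bystander: white plastic glue bottle, 60 mm across, 150 mm high, standing right of the jig. Origin: centre of its underside.
- jar: Bystander: clear jar with a screw lid, 60 mm across, 82 mm high, standing to the right of the jig. Origin: centre of its underside.
- measure: Bystander: yellow and black tape measure, 65 x 71 x 65 mm, on the worktop near the robot, before the jig. Origin: centre of its underside.

How it is judged:
By the outcome, as a careful person would: the job done as asked, in the order asked, and still so for the second after the job is handed in, with the robot touching nothing.
It also fails if it takes over 69 s, if anything falls off the work surface, if the arm or the gripper's body presses on something with over 40 N, if the wrist force passes 120 N, or if a joint passes its speed limit or range.

## Working session

There is one attempt and no reset: what is moved stays moved. The work goes in short steps, Python scripts to look and compute and a tool call to move; the robot and the scene stay as the last step left them, time stands still between calls to the robot, and variables do not carry over. Pictures are saved under pics/ and viewed, and the job is handed in when it is done.

Besides the shell and the picture viewer there is one more tool, called after ">>>" by a JSON object that holds its "name" and its "arguments". send_rows: Moves the arm, as the interface text tells. Its arguments: {"type":"object","properties":{"deltas":{"type":"array","items":{"type":"array"}}},"required":["deltas"]}

```bash
ls; mkdir -p pics; python3 - <<'E'
from station import *
import cv2
s=state(); print(s)
for n in ["scene","top","wrist"]:
    im=get_image(n); cv2.imwrite(f"pics/{n}0.png",im[:,:,::-1]); c=camera_info(n); print(n,c)
E
```

```text
pics
{'time_s': 0.0, 'joint_positions': array([ 1.20522284e+00,  4.87175149e-02,  9.75676305e-02,  1.62201511e+00,
       -1.24259003e-05,  1.44296948e+00]), 'qd': array([-0.00020751, -0.00129375,  0.00046668,  0.00057685,  0.001228  ,
        0.00095104]), 'effort': array([-2.24081068e-04, -3.38779950e+01,  3.20015681e+01,  2.04195053e-02,
       -2.89707277e-04,  5.84567744e-06]), 'ee_pos': array([0.12341528, 0.50954722, 0.19111943]), 'eef_rot': array([-2.83196094e-04,  1.18593465e-01,  9.92942187e-01, -1.14999464e-03]), 'wrist_force': array([0.23611639, 1.16514481, 0.52786921]), 'torque': array([-0.06341803,  0.01338361,  0.02611803]), 'width': 0.0855232338679402}
scene {'vfov': 49.1968858088789, 'cx': 308.7721944042174, 'cy': 239.99146242246252, 'k1': -0.15322458119434296, 'R': array([[ 0.75496868, -0.65557963, -0.0154156 ],
       [-0.26359707, -0.2818668 , -0.9225333 ],
       [ 0.60044889,  0.70054725, -0.38560948]]), 't': array([-0.40935655,  0.23025775,  0.77059777])}
top {'vfov': 49.45073865717871, 'cx': 326.88548739313524, 'cy': 238.47474596045276, 'k1': 0.027702337055741138, 'R': array([[-0.02019268, -0.99979258, -0.00265425],
       [-0.99649091,  0.02034154, -0.08119169],
       [ 0.08122884,  0.00100546, -0.99669497]]), 't': array([0.00495737, 0.55765599, 1.16304115])}
wrist {'vfov': 69.49784757396142, 'cx': 313.01272916573555, 'cy': 241.62719986227347, 'k1': -0.06701326968273505, 'R': array([[ 0.23547305,  0.9718791 , -0.00185739],
       [ 0.92018543, -0.22233257,  0.32222197],
       [ 0.31274785, -0.07758374, -0.94666232]]), 't': array([-0.52449205, -0.04157861,  0.38055433])}
```

View pics/scene0.png

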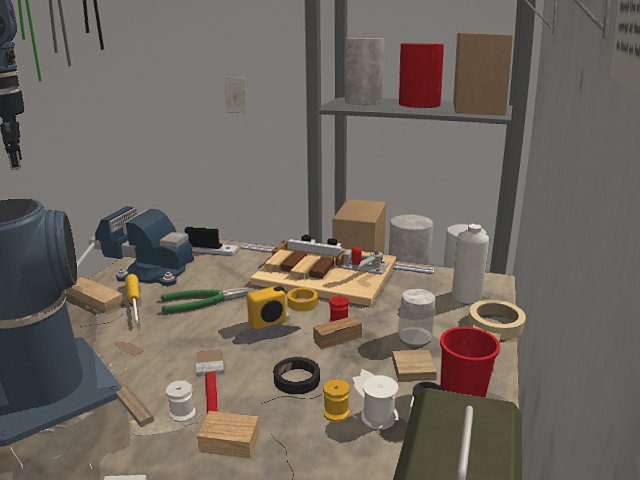

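View pics/top0.png

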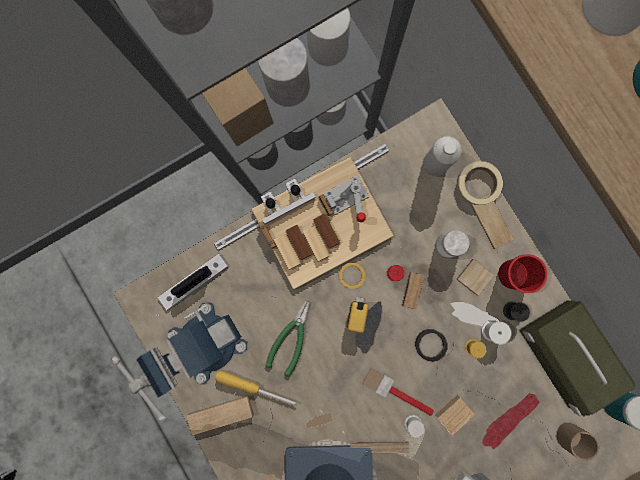

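View pics/wrist0.png

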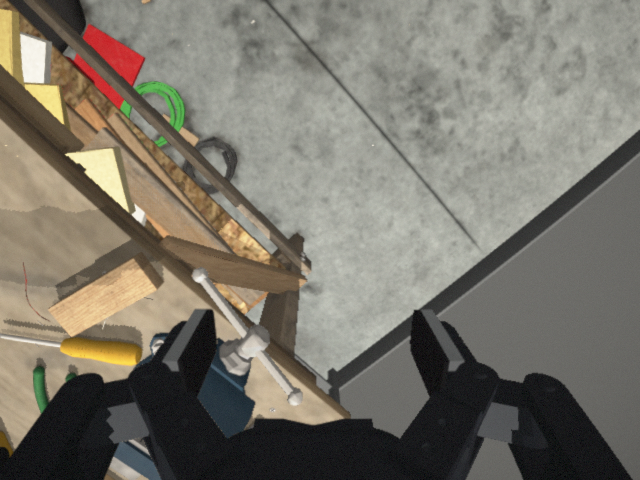

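```bash
cat > h.py <<'E'
from station import *
import numpy as np, cv2
def K(c):
    f=240/np.tan(np.radians(c['vfov'])/2); return np.array([[f,0,c['cx']],[0,f,c['cy']],[0,0,1]])
def D(c): return np.array([c['k1'],0,0,0,0.])
def unproj(c,uv,z):
    uv=np.array(uv,float).reshape(-1,1,2)
    p=cv2.undistortPointsIter(uv,K(c),D(c),None,None,(3,50,1e-10)).reshape(-1,2)
    d=np.c_[p,np.ones(len(p))]@c['R']; o=-c['R'].T@c['t']
    z=np.broadcast_to(z,len(p))
    return o+d*((z-o[2])/d[:,2])[:,None]
def proj(c,X):
    X=np.atleast_2d(np.array(X,float))
    return cv2.projectPoints(X,cv2.Rodrigues(c['R'])[0],c['t'],K(c),D(c))[0].reshape(-1,2)
def crop(im,x0,y0,x1,y1,s,name):
    cv2.imwrite(name,cv2.resize(im[y0:y1,x0:x1,::-1],None,fx=s,fy=s,interpolation=cv2.INTER_CUBIC))
E
python3 - <<'E'
from h import *
im=cv2.imread("pics/top0.png")[:,:,::-1]
crop(im,240,140,400,300,5,"/tmp/x.png")
crop(im,240,145,400,265,5,"pics/t1.png")
crop(im,240,180,400,300,5,"pics/t1b.png")
crop(im,140,240,260,330,6,"pics/t2.png")
im=cv2.imread("pics/scene0.png")[:,:,::-1]
crop(im,240,225,400,310,5,"pics/s1.png")
crop(im,170,215,290,275,6,"pics/s2.png")
E
```

```text
(no output)
```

View pics/t1.png

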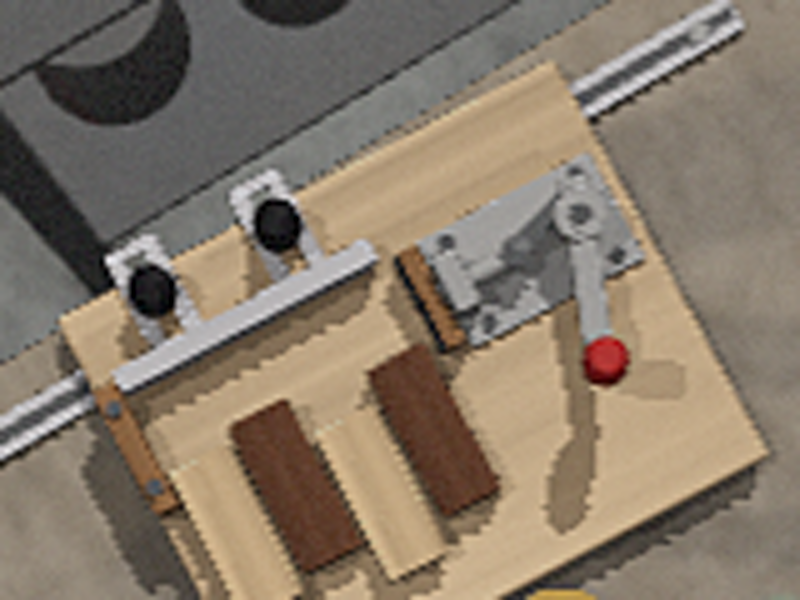

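View pics/t1b.png

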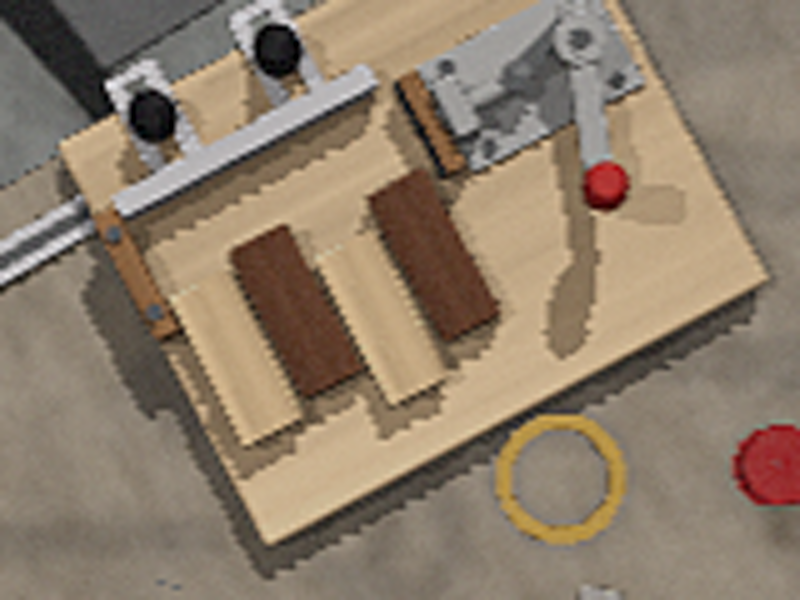

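View pics/t2.png

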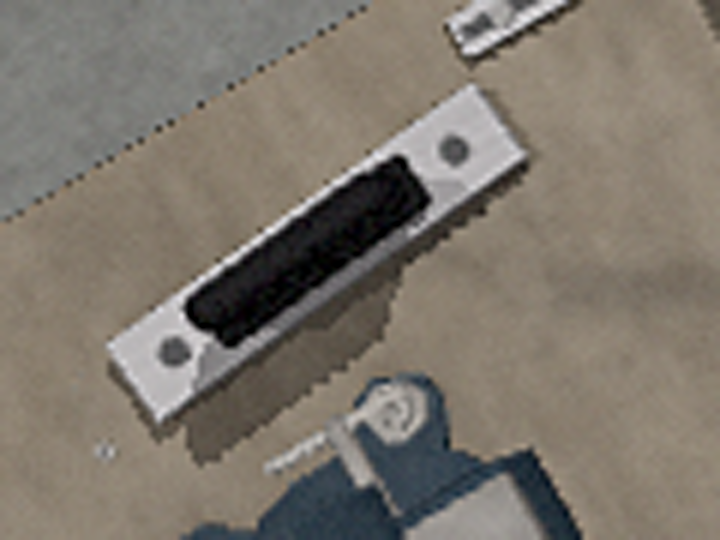

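View pics/s1.png

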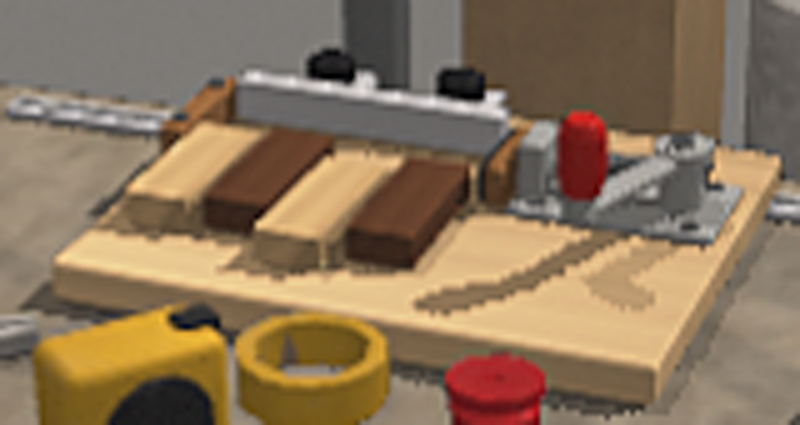

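View pics/s2.png

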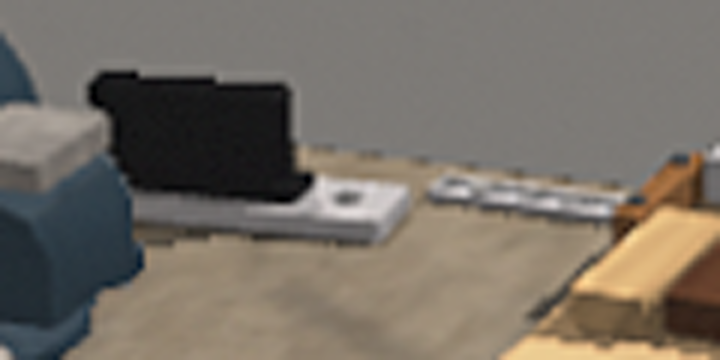

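```bash
cat >> h.py <<'E'
def fitpose(P,Q): # local P -> world Q 2D
    P=np.array(P,float);Q=np.array(Q,float)[:,:2]
    a=(P-P.mean(0));b=(Q-Q.mean(0))
    th=np.arctan2((a[:,0]*b[:,1]-a[:,1]*b[:,0]).sum(),(a*b).sum())
    R=np.array([[np.cos(th),-np.sin(th)],[np.sin(th),np.cos(th)]])
    t=Q.mean(0)-R@P.mean(0)
    return th,t,R,(P@R.T+t-Q)
def px(pts,x0,y0,s): return (np.array(pts,float)+.5)/s-.5+[x0,y0]
E
python3 - <<'E'
from h import *
c=camera_info("top")
b=np.r_[px([(60,145),(270,543),(768,280)],240,180,5),px([(552,63)],240,145,5)]
Q=unproj(c,b,.018)
th,t,R,res=fitpose([(.105,.13),(-.105,.13),(-.105,-.13),(.105,-.13)],Q)
print("board",th,t,res*1e3)
np.savez("board.npz",th=th,t=t,R=R)
loc=lambda uv,z,o: (unproj(c,px(uv,*o),z)[:,:2]-t)@R*1e3
o=(240,180,5)
print("staves near/far L/R top z34")
for n,p in {1:[(172,300),(228,280),(303,420),(245,445)],2:[(232,250),(288,225),(365,372),(312,397)],3:[(318,257),(372,237),(447,380),(398,405)],4:[(368,197),(425,170),(498,310),(453,341)]}.items(): print(n,loc(p,.034,o).round(1).tolist())
print("bar top z38",loc([(115,210),(375,80),(110,192),(365,66)],.038,o).round(1).tolist())
print("knobs",loc([(152,115),(278,48)],.043,o).round(1).tolist())
print("red",loc([(606,185)],.018+.069,o).round(1).tolist())
print("cheek",loc([(178,328)],.036,o))
Q=unproj(c,px([(475,85),(528,155),(110,348),(158,420)],140,240,6),.01)
a=fitpose([(.085,.018),(.085,-.018),(-.085,.018),(-.085,-.018)],Q); print("se",a[0],a[1],a[3]*1e3)
print("rib top",unproj(c,px([(205,310),(405,160),(425,195),(225,340)],140,240,6),.056).mean(0))
cs=camera_info("scene")
for nm,P,s in [("s",(34,.052),0)]: pass
Rw=lambda l,z: np.r_[R@np.array(l)+t,z]
print("board corners in scene",proj(cs,[Rw((-.105,-.13),.018),Rw((.105,-.13),.018),Rw((-.105,.13),.018),Rw((-.036,-.078),.070)]).round(1))
print("pts world: screws, knob0, knobEnd", Rw((-.036,-.078),.07),Rw((.034,-.172),.07))
for nm,p,z in [("tape",(359,315),.065),("bottle",(446,146),.15),("jar",(456,242),.082)]: print(nm,unproj(c,[p],z))
E
```

```text
board 0.4684045166035886 [0.59593242 0.00370075] [[ 0.63543699  2.172447  ]
 [-2.98349231  0.96236037]
 [-0.58512969 -1.82455382]
 [ 2.93318501 -1.31025355]]
staves near/far L/R top z34
1 [[14.2, 115.1], [10.3, 88.6], [-61.4, 88.1], [-59.1, 116.3]]
2 [[21.5, 80.7], [19.7, 53.1], [-55.4, 53.5], [-54.1, 79.8]]
3 [[0.5, 47.9], [-2.9, 22.2], [-75.9, 22.6], [-75.4, 47.3]]
4 [[14.0, 15.3], [12.7, -13.2], [-58.8, -12.5], [-61.6, 12.0]]
bar top z38 [[61.8, 118.7], [59.1, -12.3], [70.1, 117.0], [66.8, -11.3]]
knobs [[91.3, 84.0], [91.7, 19.8]]
red [[-36.0, -76.2]]
cheek [[  1.46341301 118.4376741 ]]
se -0.9614832436888046 [0.46652441 0.30168701] [[ 1.32313802  0.08158026]
 [-1.05539303 -0.42268375]
 [ 0.89870305  1.32883328]
 [-1.16644804 -0.98772979]]
rib top [0.46646349 0.29100322 0.056     ]
board corners in scene [[371.4 298.5]
 [397.2 255.5]
 [249.7 276.9]
 [356.7 255.5]]
pts world: screws, knob0, knobEnd [ 0.59902412 -0.08215053  0.07      ] [ 0.70392195 -0.13442333  0.07      ]
tape [[ 0.38652052 -0.07258845  0.065     ]]
bottle [[ 0.73277263 -0.25490785  0.15      ]]
jar [[ 0.53951084 -0.28440139  0.082     ]]
```

```bash
cat >> h.py <<'E'
def box(l,w,z0,z1):
    return [np.array([(sx*l/2,sy*w/2,z) for sx,sy in ((1,1),(1,-1),(-1,-1),(-1,1))]) for z in (z0,z1)]
def draw(im,c,th,t,boxes,s,x0,y0,col=(0,255,0)):
    R=np.array([[np.cos(th),-np.sin(th)],[np.sin(th),np.cos(th)]])
    for b in boxes:
        for f in b:
            X=np.c_[f[:,:2]@R.T+t,f[:,2]]
            p=((proj(c,X)-[x0,y0]+.5)*s-.5)
            cv2.polylines(im,[np.round(p*8).astype(np.int32)],True,col,1,cv2.LINE_AA,3)
SE=[box(.17,.036,0,.01),box(.086,.016,.017,.056)]
E
python3 - <<'E'
from h import *
for n,x0,y0,x1,y1 in [("top",140,240,260,330),("scene",170,210,290,270)]:
    im=cv2.imread(f"pics/{n}0.png")[y0:y1,x0:x1]; im=cv2.resize(im,None,fx=6,fy=6,interpolation=cv2.INTER_CUBIC)
    draw(im,camera_info(n),-.9615,[.4665,.3017],SE,6,x0,y0)
    cv2.imwrite(f"pics/ov_{n}.png",im)
import station; print([k for k in dir(station) if not k.startswith('__')]); print(getattr(station,'grip_point_offset',None))
E
```

```text
['MotionError', 'camera_info', 'close_job', 'get_image', 'grip_point_offset', 'state']
0.0187
```

View pics/ov_top.png

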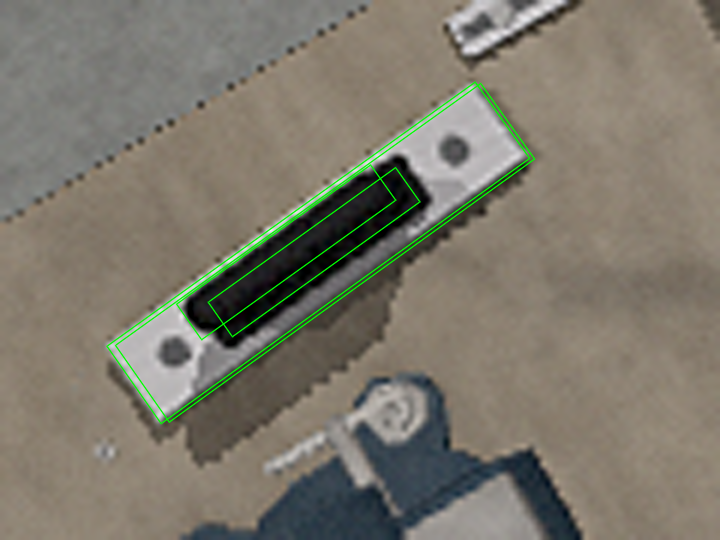

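View pics/ov_scene.png

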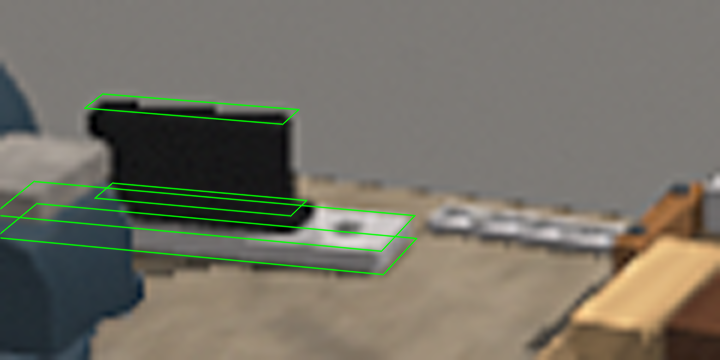

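```bash
python3 - <<'E'
from h import *
ct=camera_info("top"); cs=camera_info("scene")
for z in (0,.03,.06,.09,.12,.15):
    X=unproj(ct,[(205,308),(217,318),(228,318),(240,330)],z); print(z,X[:,:2].round(3).tolist(),proj(cs,X).round(0).tolist())
im=cv2.imread("pics/scene0.png")[:,:,::-1]; crop(im,90,195,220,290,6,"pics/s3.png")
im=cv2.imread("pics/top0.png")[:,:,::-1]; crop(im,160,290,260,390,6,"pics/t3.png")
E
```

```text
0 [[0.405, 0.276], [0.382, 0.249], [0.382, 0.224], [0.354, 0.196]] [[186.0, 260.0], [183.0, 266.0], [188.0, 270.0], [183.0, 278.0]]
0.03 [[0.407, 0.269], [0.384, 0.242], [0.384, 0.218], [0.357, 0.191]] [[187.0, 249.0], [184.0, 255.0], [189.0, 258.0], [184.0, 266.0]]
0.06 [[0.408, 0.262], [0.386, 0.236], [0.386, 0.212], [0.359, 0.186]] [[188.0, 237.0], [185.0, 243.0], [190.0, 246.0], [185.0, 253.0]]
0.09 [[0.41, 0.255], [0.388, 0.229], [0.388, 0.206], [0.362, 0.181]] [[188.0, 225.0], [185.0, 231.0], [190.0, 234.0], [186.0, 240.0]]
0.12 [[0.411, 0.248], [0.39, 0.223], [0.39, 0.2], [0.365, 0.176]] [[189.0, 213.0], [186.0, 218.0], [191.0, 221.0], [186.0, 227.0]]
0.15 [[0.412, 0.241], [0.392, 0.217], [0.392, 0.195], [0.367, 0.171]] [[190.0, 201.0], [187.0, 206.0], [192.0, 208.0], [187.0, 214.0]]
```

View pics/s3.png

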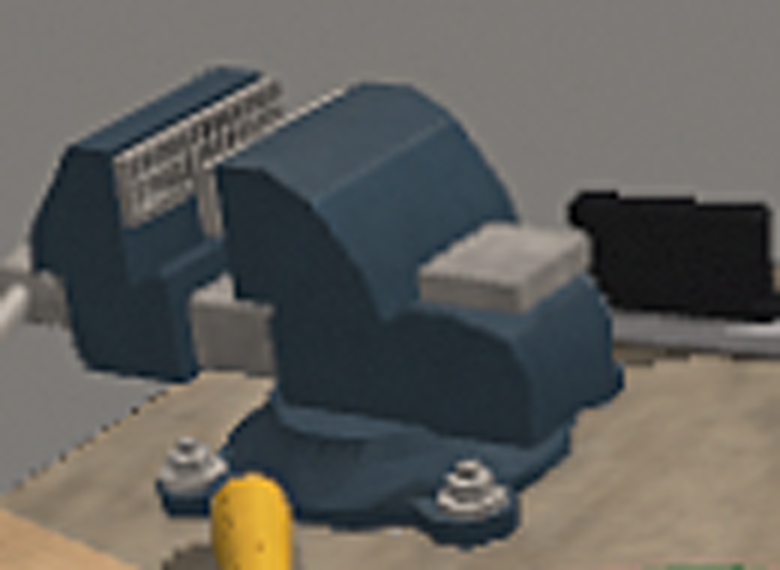

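View pics/t3.png

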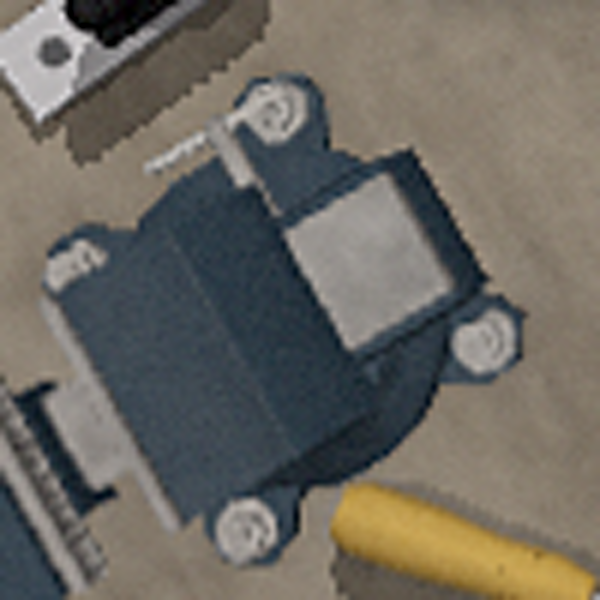

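>>> {"name": "send_rows", "arguments": {"deltas": [[[3,-1.8,0],-0.1,5],[[7,-4.2,0],-0.2,5],[[11,-6.6,0],-0.3,5],[[15,-9,0],-0.4,5],[[19,-11.4,0],-0.5,5],[[23,-13.8,0],-0.6,5],[[27,-16.2,-1],-0.7,5],[[30,-18.2,-3],-0.724,5]]}}

```text
time_s: 0.82
ee_pos: [0.4037, 0.3421, 0.174]
eef_rot: [0.001, 0.464, 0.886, 0.002]
wrist_force: [1.2, 1.4, 0.9]
width: 0.0501
```

>>> {"name": "send_rows", "arguments": {"deltas": [[[2.5,-1.5,-1],0,5],[[4,-2.5,-2],0,5],[[4.25,-2.65,-3],0,5],[[4.25,-2.65,-4],0,5],[[4.25,-2.65,-5],0,5],[[4.25,-2.65,-5],0,5],[[4.25,-2.65,-5],0,5],[[4.25,-2.65,-5],0,5]]}}

```text
time_s: 1.48
ee_pos: [0.4425, 0.3172, 0.1228]
eef_rot: [0.0, 0.462, 0.887, 0.0]
wrist_force: [0.2, 0.5, -0.9]
width: 0.0499
```

```bash
python3 - <<'E'
from h import *
s=state(); c=camera_info("wrist"); im=get_image("wrist")
print(s['ee_pos'],s['eef_rot'],s['width'],s['wrist_force'],s['joint_positions'])
im=im[:,:,::-1].copy(); cv2.imwrite("pics/w1.png",im)
draw(im,c,-.9615,[.4665,.3017],SE,1,0,0); cv2.imwrite("pics/w1o.png",im)
E
```

```text
[0.44248262 0.3172301  0.12276148] [9.02270247e-05 4.61739368e-01 8.87015591e-01 2.99118758e-04] 0.04989880615564341 [ 0.21391347  0.49597957 -0.90325915] [4.98691390e-01 9.29096748e-02 8.50026679e-03 1.48578982e+00
 1.84173489e-04 1.45860174e+00]
```

View pics/w1o.png

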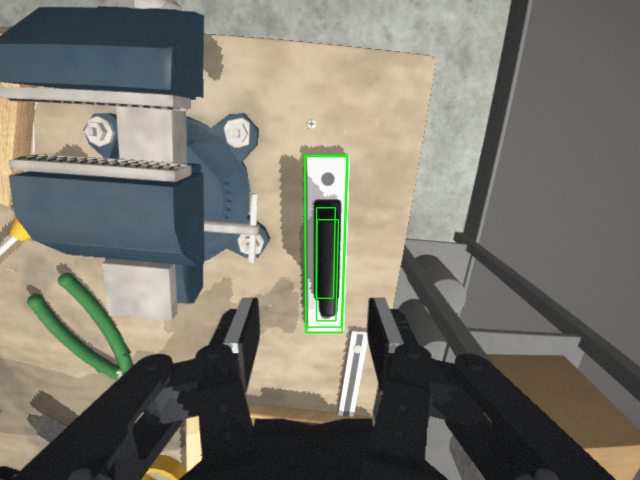

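>>> {"name": "send_rows", "arguments": {"deltas": [[[1.5,-1,0],0,5],[[2.4,-1.55,0],0,5],[[2.4,-1.55,-1.5],0,5],[[2.4,-1.55,-3],0,5],[[2.4,-1.55,-4.5],0,5],[[2.4,-1.55,-5.5],0,5],[[2.4,-1.55,-6],0,5],[[2.4,-1.55,-6],0,5]]}}

```text
time_s: 2.2
ee_pos: [0.4664, 0.3005, 0.0611]
eef_rot: [-0.001, 0.463, 0.887, -0.001]
wrist_force: [-0.2, 0.5, -0.7]
width: 0.0499
```

```bash
python3 - <<'E'
from h import *
s=state(); c=camera_info("wrist"); im=get_image("wrist")
print(s['ee_pos'],s['eef_rot'],s['width'],s['wrist_force'],s['qd'])
im=im[:,:,::-1].copy()
draw(im,c,-.9615,[.4665,.3017],SE,1,0,0); cv2.imwrite("pics/w2o.png",im)
E
```

```text
[0.46642651 0.300475   0.06106875] [-6.78849932e-04  4.62544018e-01  8.86595632e-01 -8.69876939e-04] 0.049920773001181064 [-0.16848345  0.46820246 -0.74536   ] [ 1.70613570e-03 -1.40784844e-02  3.02433079e-02  1.36627988e-02
 -5.52895652e-05  2.20056661e-04]
```

View pics/w2o.png

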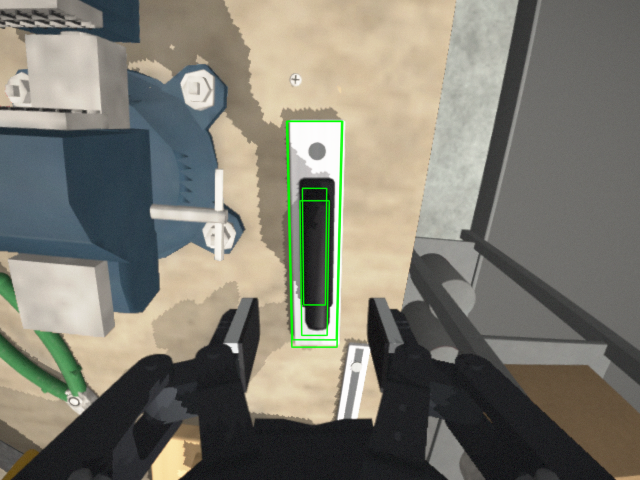

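>>> {"name": "send_rows", "arguments": {"deltas": [[[0,0.1,-1],0,5],[[0,0.1,-2],0,5],[[0,0.1,-3],0,5],[[0,0.1,-3.8],0,5],[[0,0.1,-3.8],0,5],[[0,0.1,-3.8],0,3],[[0,0.1,-3.8],0,1],[[0,0.1,-3.8],0,1]]}}

```text
time_s: 2.92
ee_pos: [0.4677, 0.302, 0.0248]
eef_rot: [0.0, 0.463, 0.887, 0.0]
wrist_force: [-0.0, -0.8, 0.1]
width: 0.0142
```

>>> {"name": "send_rows", "arguments": {"deltas": [[[0,0,0],0,0.6],[[0,0,0],0,0.6],[[0,0,0],0,0.6],[[0,0,0],0,0.6],[[0,0,0.5],0,0.6],[[0,0,1],0,0.6],[[0,0,1.5],0,0.6],[[0,0,2],0,0.6]]}}

```text
time_s: 3.58
ee_pos: [0.4675, 0.302, 0.0452]
eef_rot: [0.0, 0.463, 0.887, 0.0]
wrist_force: [-0.6, -0.6, -0.5]
width: 0.0062
```

```bash
python3 - <<'E'
from h import *
s=state(); c=camera_info("wrist"); im=get_image("wrist")
print(s['ee_pos'],s['eef_rot'],s['width'],s['wrist_force'],s['torque'],s['qd'])
im=im[:,:,::-1].copy()
cv2.imwrite("pics/w3.png",im)
E
```

```text
[0.46754159 0.30195081 0.04519453] [2.44047061e-04 4.62573191e-01 8.86580998e-01 3.42006251e-04] 0.006216688971941666 [-0.6158171  -0.57487157 -0.46622976] [-0.07933462  0.03622582 -0.00307405] [ 0.00030416 -0.03094245  0.08910977  0.11591059 -0.00285968  0.00231293]
```

View pics/w3.png

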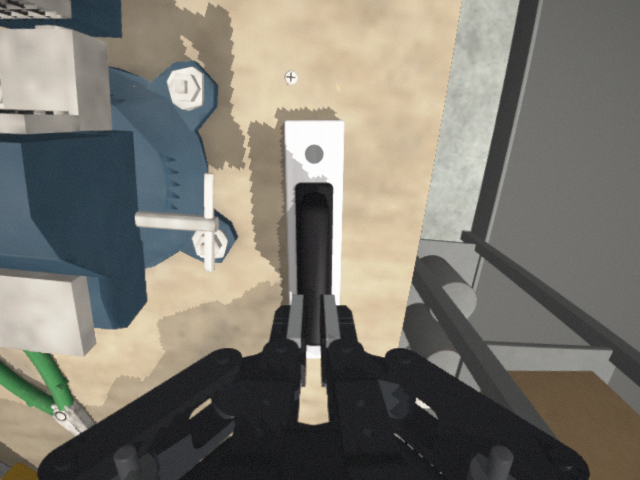

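```bash
python3 - <<'E'
from h import *
s=state(); c=camera_info("wrist")
p=s['ee_pos']; print(proj(c,[p,p+[0,0,.0187],[.4665,.3017,.056],[.4665,.3017,.01]]), -c['R'].T@c['t'])
ct=camera_info("top"); im=get_image("top")
crop(im,140,240,260,330,6,"pics/t4.png"); print(proj(ct,[p]))
im=get_image("scene")
crop(im,140,160,290,280,5,"pics/s4.png"); print(proj(camera_info("scene"),[p]))
E
```

```text
[[312.64668824 277.49777012]
 [312.69177205 292.51984994]
 [309.26687692 283.96261412]
 [309.81007755 254.00488877]] [0.42030601 0.37082932 0.22771071]
[[188.10925162 280.68758716]]
[[202.26846094 231.09420793]]
```

View pics/t4.png

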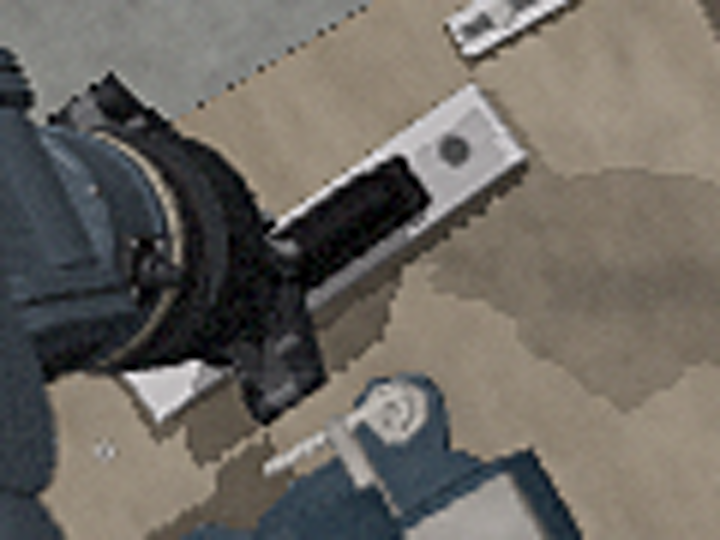

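View pics/s4.png

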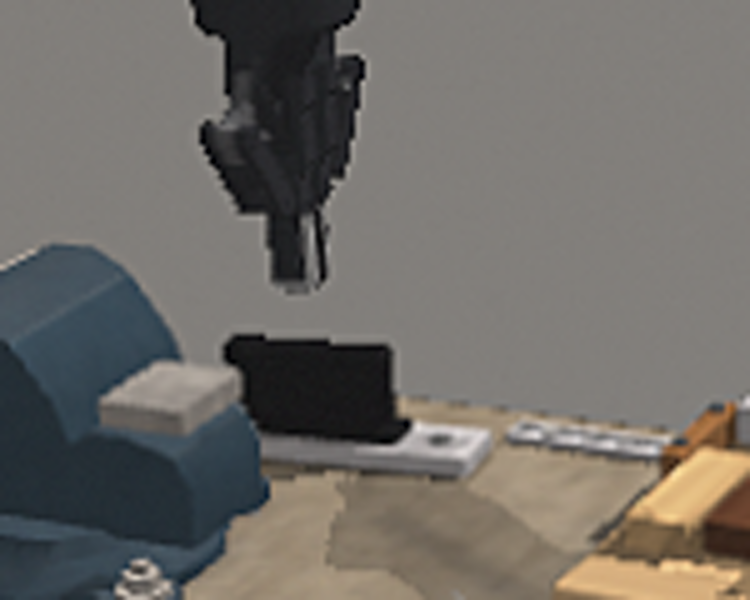

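```bash
python3 - <<'E'
from h import *
s=state();p=s['ee_pos']; print(p,s['qd'],s['width'])
cs=camera_info("scene")
for dz in (0,.01,.02,.03,.04): print(dz,proj(cs,p+[0,0,dz]))
c=camera_info("wrist"); im=get_image("wrist")
for dz in (0,.01,.02,.03,.04): print(dz,proj(c,p+[0,0,dz]))
crop(im,240,260,400,380,5,"pics/w4.png")
im=get_image("scene"); crop(im,160,180,240,240,10,"pics/s5.png")
E
```

```text
[0.46801894 0.30218776 0.04535451] [-4.11906235e-05  8.70645821e-03 -1.60689035e-02 -4.96607297e-03
 -7.52486073e-05 -3.78781796e-04] 0.0057386174588139926
0 [[202.23402823 231.57607278]]
0.01 [[201.84863456 227.68215226]]
0.02 [[201.46280314 223.76500022]]
0.03 [[201.07656959 219.82461796]]
0.04 [[200.68997072 215.86101218]]
0 [[312.65501657 277.49329441]]
0.01 [[312.66320598 285.17814546]]
0.02 [[312.6722783  293.66261405]]
0.03 [[312.68238177 303.07587966]]
0.04 [[312.69369915 313.57584892]]
```

View pics/w4.png

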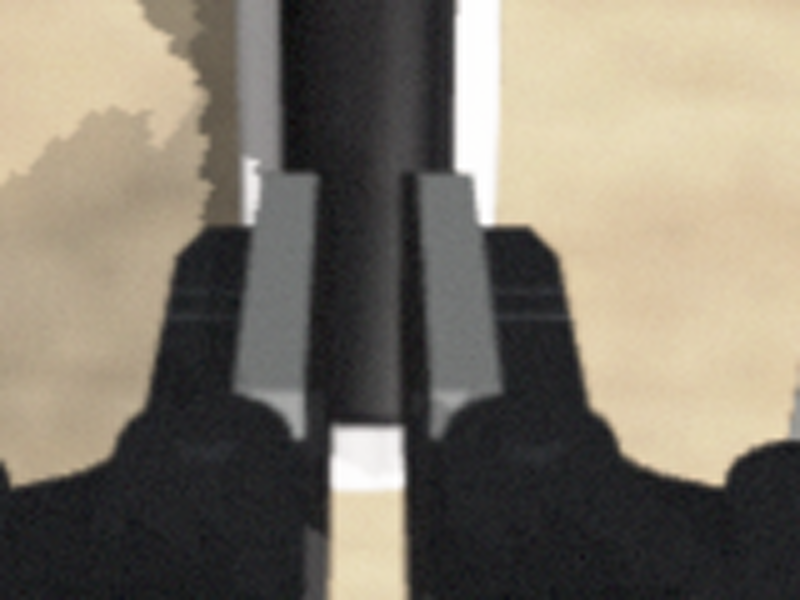

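View pics/s5.png

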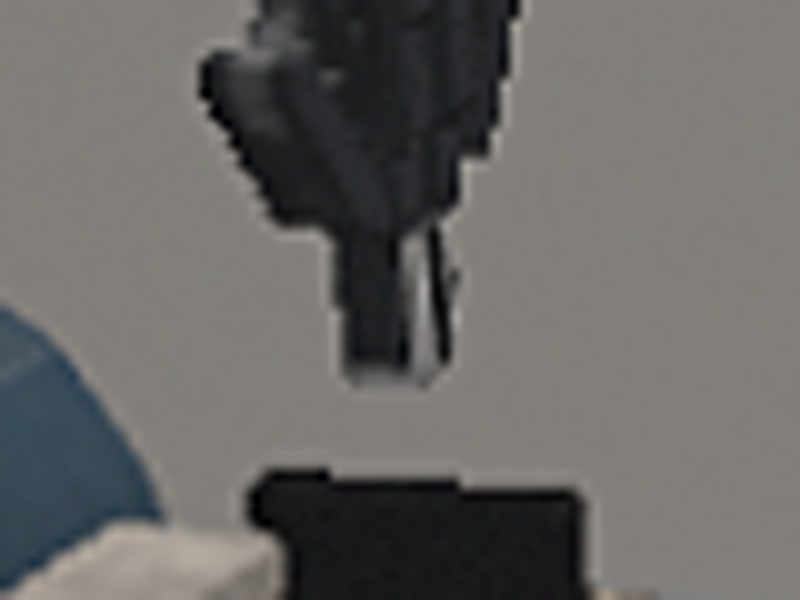

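>>> {"name": "send_rows", "arguments": {"deltas": [[[-0.1,0,0],0,4],[[-0.1,0,0],0,5],[[-0.1,0,0],0,5],[[-0.1,0,-1],0,5],[[-0.1,0,-2],0,5],[[-0.1,0,-3],0,5],[[-0.1,0,-4],0,5],[[-0.1,0,-4],0,5]]}}

```text
time_s: 4.5
ee_pos: [0.4635, 0.3005, 0.0003]
eef_rot: [-0.002, 0.463, 0.887, -0.003]
wrist_force: [-0.8, -0.3, -1.2]
width: 0.0503
```

```bash
python3 - <<'E'
from h import *
s=state();p=s['ee_pos']; print(p,s['qd'],s['width'],s['wrist_force'])
cs=camera_info("scene")
im=get_image("scene"); crop(im,160,180,240,240,10,"pics/s6.png")
E
```

```text
[4.63546011e-01 3.00451216e-01 3.10928331e-04] [-0.00078686 -0.01428685  0.02974927  0.03467305  0.00117352 -0.00087337] 0.05030306989752683 [-0.80131793 -0.31091743 -1.24527248]
```

View pics/s6.png

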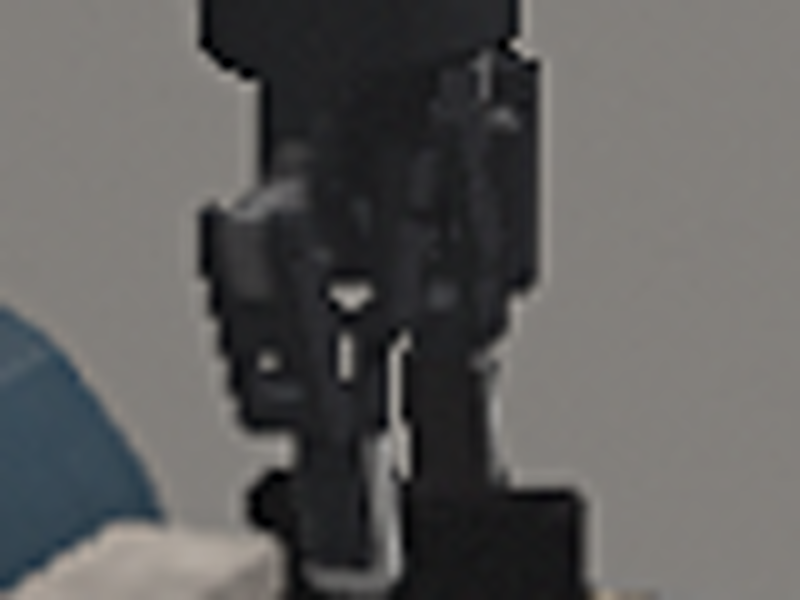

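>>> {"name": "send_rows", "arguments": {"deltas": [[[0.3,0.1,-0.5],0,4.5],[[0.3,0.1,-1.2],0,4],[[0.3,0.1,-1.2],0,3],[[0.3,0.1,-1.2],0,3],[[0.3,0.1,-1.2],0,3],[[0.3,0.1,-1.2],0,3],[[0.3,0.1,-1.2],0,3],[[0.3,0.1,-1.2],0,3]]}}

```text
time_s: 5.22
ee_pos: [0.4695, 0.303, -0.0073]
eef_rot: [0.0, 0.463, 0.887, 0.0]
wrist_force: [0.5, -1.2, -0.8]
width: 0.0301
```

```bash
python3 - <<'E'
from h import *
s=state();p=s['ee_pos']; print(p,s['width'],s['wrist_force'])
im=get_image("scene"); crop(im,160,200,240,260,10,"pics/s7.png")
im=get_image("wrist"); crop(im,240,140,400,380,2.5,"pics/w7.png")
E
```

```text
[ 0.46950187  0.30296944 -0.00733966] 0.030053387578041733 [ 0.46363909 -1.24028505 -0.78375035]
```

View pics/s7.png

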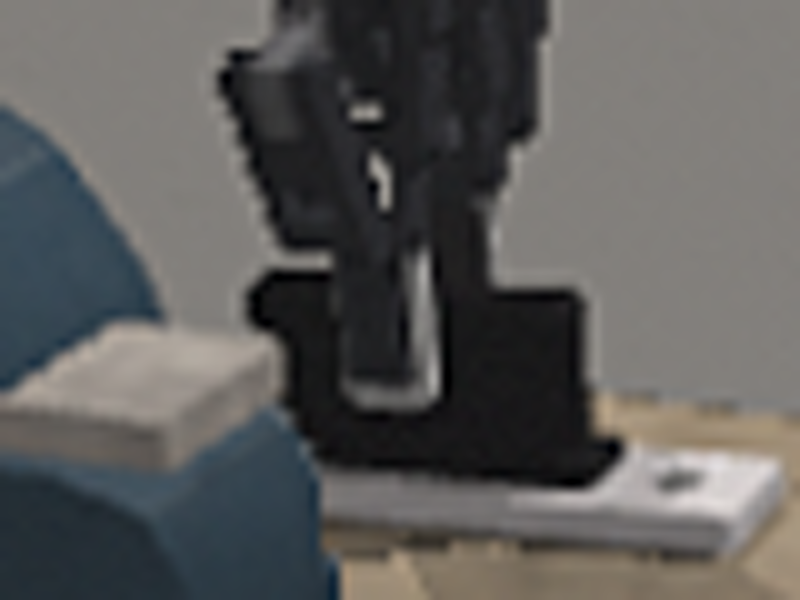

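View pics/w7.png

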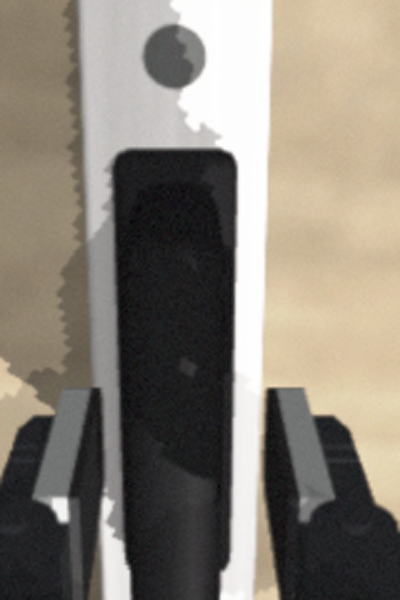

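>>> {"name": "send_rows", "arguments": {"deltas": [[[0,0,-0.4],0,3],[[0,0,-0.8],0,3],[[0,0,-0.8],0,3],[[0,0,-0.8],0,2.2],[[0,0,-0.8],0,1.6],[[0,0,-0.8],0,0.8],[[0,0,-0.8],0,0.5],[[0,0,-0.8],0,0.5]]}}

```text
time_s: 5.98
ee_pos: [0.469, 0.3027, -0.016]
eef_rot: [-0.0, 0.463, 0.887, -0.0]
wrist_force: [-0.3, -0.2, -1.2]
width: 0.0153
```

```bash
python3 - <<'E'
from h import *
s=state();p=s['ee_pos']; print(p,s['width'],s['wrist_force'])
im=get_image("scene"); crop(im,160,200,240,260,10,"pics/s8.png")
im=get_image("wrist"); crop(im,240,140,400,380,2.5,"pics/w8.png")
E
```

```text
[ 0.4690256   0.30269862 -0.01596967] 0.015323721071898512 [-0.27648118 -0.15780585 -1.16495341]
```

View pics/s8.png

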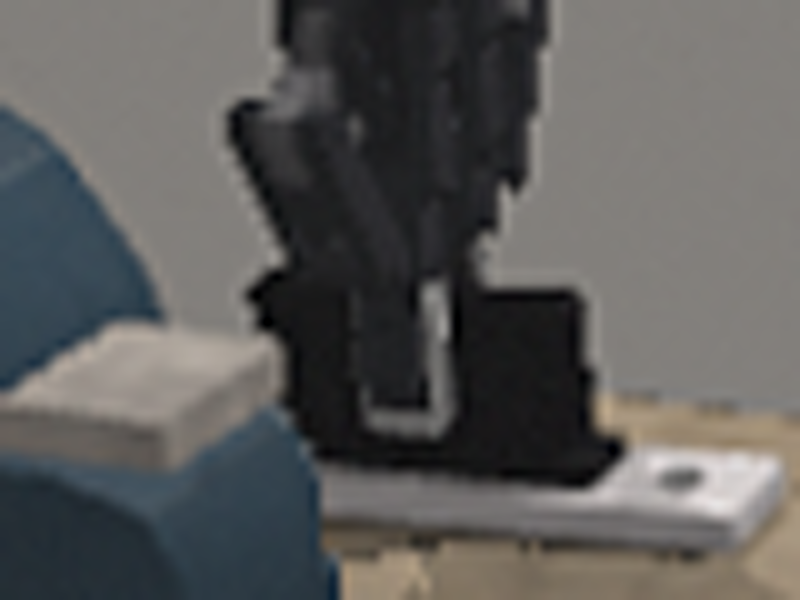

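View pics/w8.png

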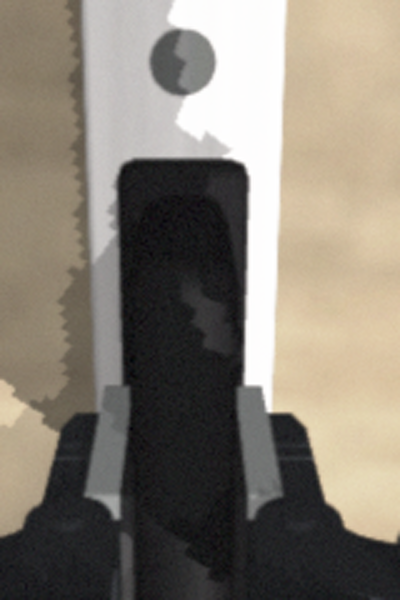

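>>> {"name": "send_rows", "arguments": {"deltas": [[[0,0,1],0,0.5],[[0,0,3],0,0.5],[[0,0,5.5],0,0.5],[[0,-1,8],0,0.5],[[0,-4,9],-0.04,0.5],[[0,-7.5,9],-0.08,0.5],[[0.3,-11,9],-0.12,0.5],[[0.5,-14,9],-0.143,0.5]]}}

```text
time_s: 6.75
ee_pos: [0.4745, 0.1612, 0.0754]
eef_rot: [0.001, 0.525, 0.851, 0.0]
wrist_force: [0.5, -0.3, -3.4]
width: 0.0153
```

>>> {"name": "send_rows", "arguments": {"deltas": [[[0,-3,0],0,0.5],[[0,-6,0],0,0.5],[[0,-9,0],0,0.5],[[0,-12,0],0,0.5],[[0.2,-14,0],0,0.5],[[0.2,-15,0],0,0.5],[[0.2,-15,0],0,0.5],[[0.2,-15,0],0,0.5]]}}

```text
time_s: 7.42
ee_pos: [0.4762, 0.0132, 0.0745]
eef_rot: [-0.0, 0.525, 0.851, 0.001]
wrist_force: [-0.3, -0.1, -1.6]
width: 0.0151
```

```bash
python3 - <<'E'
from h import *
s=state();p=s['ee_pos']; print(p,s['eef_rot'],s['width'],s['wrist_force'],s['qd'])
np.save("pics/p9.npy",p)
c=camera_info("wrist");im=get_image("wrist"); cv2.imwrite("pics/w9.png",im[:,:,::-1]); import pickle; pickle.dump(c,open("pics/c9.pkl","wb"))
im=get_image("scene");crop(im,200,180,400,330,4,"pics/s9.png")
E
```

```text
[0.47620095 0.01324634 0.07447818] [-2.84843924e-04  5.25071073e-01  8.51058170e-01  5.27640433e-04] 0.015117975754006729 [-0.26913564 -0.05607517 -1.62709521] [ 0.02719242  0.00307338 -0.00193134 -0.0002132   0.00490853  0.00056161]
```

View pics/w9.png

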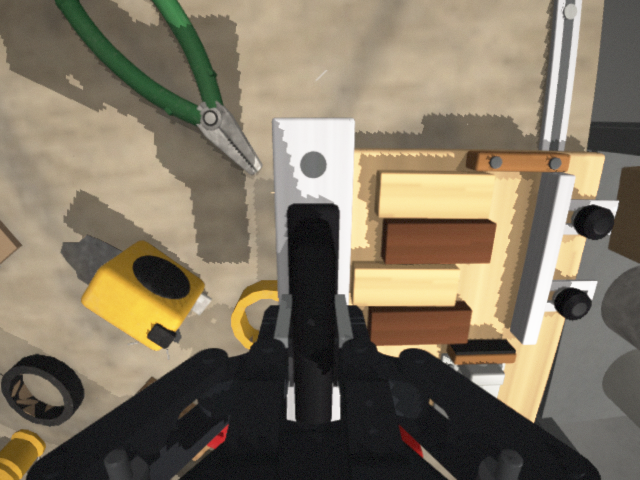

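View pics/s9.png

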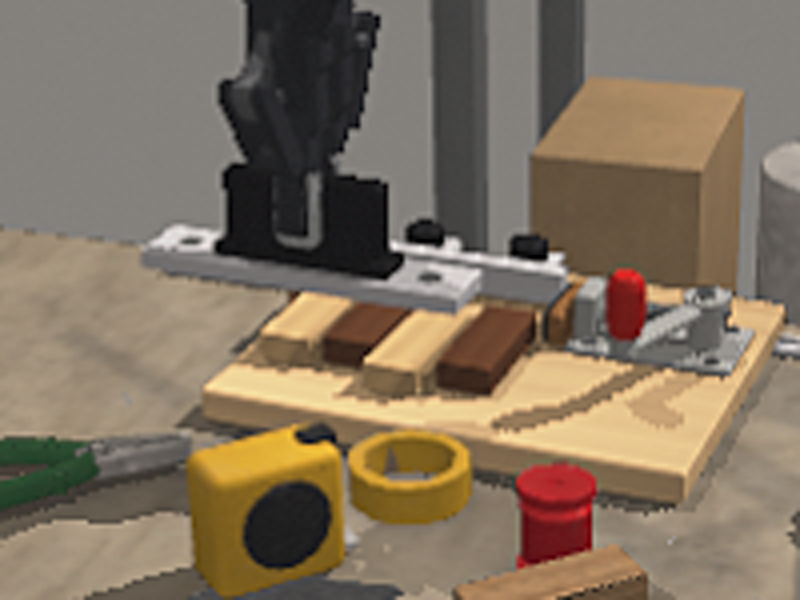

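```bash
python3 - <<'E'
from h import *
im=cv2.imread("pics/w9.png")[:,:,::-1]
crop(im,340,135,620,345,2.85,"pics/w9a.png"); crop(im,250,100,400,310,2.8,"pics/w9b.png")
E
```

```text
(no output)
```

View pics/w9a.png

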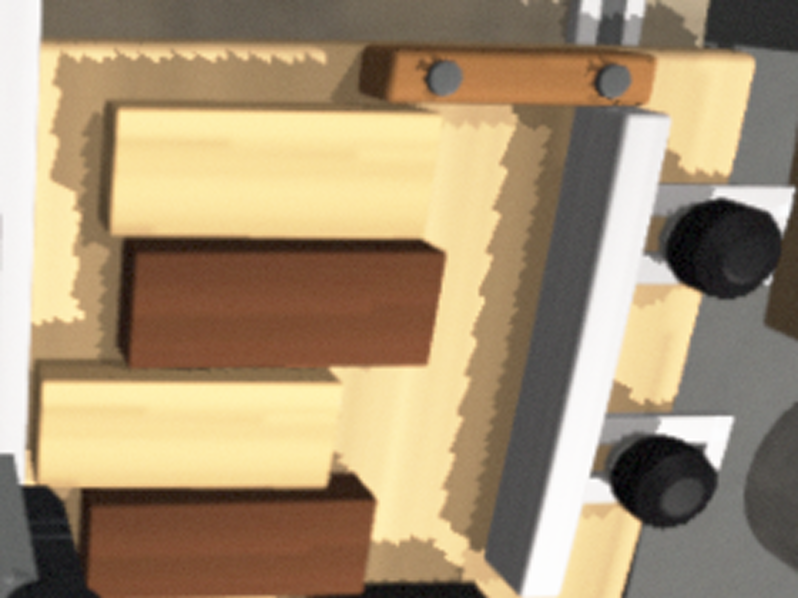

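View pics/w9b.png

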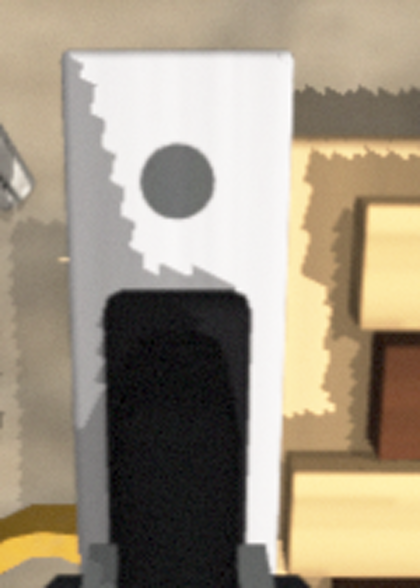

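```bash
python3 - <<'E'
from h import *
import pickle
c=pickle.load(open("pics/c9.pkl","rb")); p=np.load("pics/p9.npy")
B=np.load("board.npz");R=B['R'];t=B['t'];th=float(B['th'])
s=2.85;o=(340,135,s)
W=lambda uv,z,o=o:unproj(c,px(uv,*o),z)[:,:2]
L=lambda uv,z,o=o:((W(uv,z,o)-t)@R*1e3).round(1).tolist()
a=W([(628,112),(522,597)],.038);d=a[0]-a[1];print("bar top angle-90",np.arctan2(d[1],d[0])-np.pi/2, L([(628,112),(522,597)],.038))
a=W([(575,108),(486,550)],.018);d=a[0]-a[1];print("bar bot",np.arctan2(d[1],d[0])-np.pi/2,L([(575,108),(486,550)],.018))
print("cheek inner top",L([(392,102),(650,106)],.036))
for n,q in {1:[(117,107),(110,234),(436,236),(440,112)],2:[(133,248),(130,365),(428,363),(442,252)],3:[(43,378),(38,480),(329,487),(337,383)],4:[(90,495),(87,590),(362,594),(373,500)]}.items(): print(n,L(q,.034))
o2=(250,100,2.8)
for z in (p[2]+.026,p[2]+.016):
    a=W([(292,55),(281,400)],z,o2);d=a[0]-a[1];print("SE right",np.arctan2(d[1],d[0])-np.pi/2,((a-t)@R*1e3).round(1).tolist())
    a=W([(63,55),(77,400)],z,o2);d=a[0]-a[1];print("SE left",np.arctan2(d[1],d[0])-np.pi/2,((a-t)@R*1e3).round(1).tolist())
print("SE end", ((W([(178,52)],p[2]+.026,o2)-t)@R*1e3))
print("tcp local",(p[:2]-t)@R*1e3)
E
```

```text
bar top angle-90 0.4729432149176924 [[57.8, 117.7], [58.4, -11.7]]
bar bot 0.471375957704141 [[58.3, 115.9], [58.6, -9.7]]
cheek inner top [[2.6, 118.9], [64.5, 118.9]]
1 [[-59.0, 117.2], [-59.0, 87.8], [18.8, 87.4], [15.2, 116.5]]
2 [[-53.4, 84.5], [-52.2, 54.9], [22.2, 55.0], [20.9, 83.5]]
3 [[-73.4, 51.6], [-73.6, 23.5], [1.7, 20.7], [-0.2, 49.8]]
4 [[-60.1, 19.1], [-59.3, -9.6], [15.6, -12.2], [14.0, 16.7]]
SE right 0.4670855601534001 [[-84.6, 148.3], [-84.7, 92.7]]
SE left 0.47272276374771405 [[-119.5, 148.4], [-119.3, 92.8]]
SE right 0.4670855601534001 [[-83.5, 148.4], [-83.6, 89.2]]
SE left 0.47272276374771405 [[-120.7, 148.5], [-120.4, 89.3]]
SE end [[-101.99762637  148.7272891 ]]
tcp local [-102.52567583   62.57178585]
```

>>> {"name": "send_rows", "arguments": {"deltas": [[[0.1,-0.2,-1],0,0.5],[[0.2,-0.5,-2],0,0.5],[[0.4,-0.8,-3.2],0,0.5],[[0.47,-0.94,-4.4],0,0.5],[[0.47,-0.94,-5.4],0,0.5],[[0.47,-0.94,-6.2],0,0.5],[[0.47,-0.94,-6.6],0,0.5],[[0.47,-0.94,-6.6],0,0.5]]}}

```text
time_s: 8.18
ee_pos: [0.4794, 0.0036, 0.0064]
eef_rot: [-0.002, 0.525, 0.851, -0.001]
wrist_force: [0.7, 0.8, -2.9]
width: 0.0155
```

>>> {"name": "send_rows", "arguments": {"deltas": [[[0,0,-0.2],0,0.5],[[0,0,-0.4],0,0.5],[[0,0,-0.4],0,0.5],[[0,0,-0.4],0,0.5],[[0,0,-0.4],0,0.5],[[0,0,-0.4],0,0.5],[[0,0,-0.4],0,0.5],[[0,0,-0.4],0,0.5]]}}

```text
time_s: 8.85
ee_pos: [0.4811, 0.0034, 0.0044]
eef_rot: [0.0, 0.525, 0.851, 0.0]
wrist_force: [-0.7, 0.0, -3.3]
width: 0.0153
```

```bash
python3 - <<'E'
from h import *
s=state();p=s['ee_pos']; B=np.load("board.npz"); print(p,s['eef_rot'],s['width'],s['wrist_force'],s['torque'],"loc",(p[:2]-B['t'])@B['R']*1e3, 2*np.arctan2(s['eef_rot'][2],s['eef_rot'][1])-np.pi/2)
im=get_image("wrist"); cv2.imwrite("pics/w10.png",im[:,:,::-1])
im=get_image("scene");crop(im,220,210,380,310,5,"pics/s10.png")
E
```

```text
[0.48106644 0.0033615  0.00440627] [1.37968461e-04 5.24738006e-01 8.51263768e-01 4.97864902e-05] 0.015323496388654701 [-0.67418528  0.04647404 -3.34125597] [-0.01975821 -0.05300799 -0.01043177] loc [-102.64689076   51.55505355] 0.46598168598490153
```

View pics/w10.png

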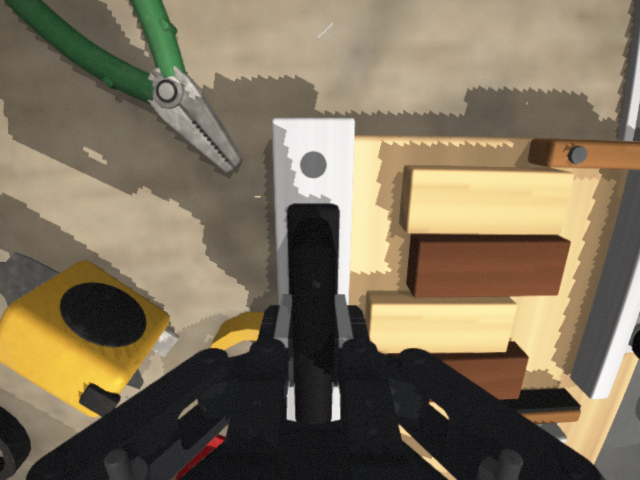

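View pics/s10.png

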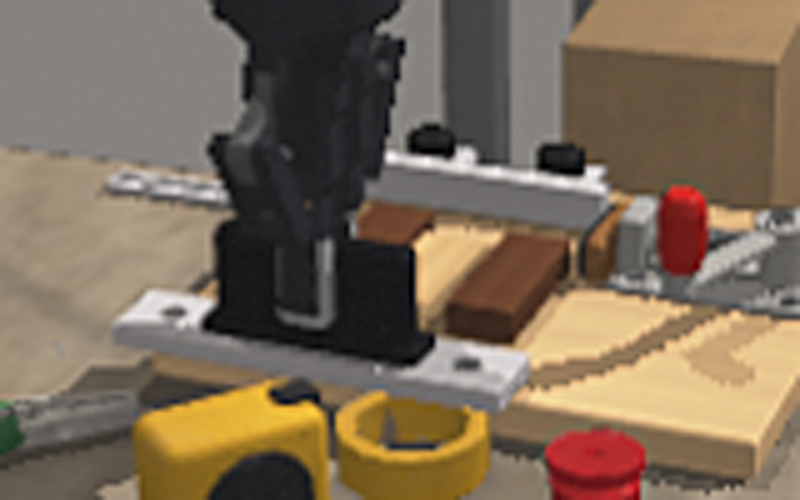

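>>> {"name": "send_rows", "arguments": {"deltas": [[[0.22,0.11,0],0.002,0.5],[[0.45,0.23,0],0.002,0.5],[[0.67,0.34,0],0.002,0.5],[[0.89,0.45,0],0.002,0.5],[[1.11,0.57,0],0.002,0.5],[[1.34,0.68,0],0.002,0.5],[[1.56,0.79,0],0.002,0.5],[[1.78,0.91,0],0.002,0.5]]}}

```text
time_s: 9.62
ee_pos: [0.4988, 0.0127, 0.004]
eef_rot: [-0.0, 0.524, 0.852, -0.0]
wrist_force: [-0.5, -0.2, -2.5]
width: 0.015
```

>>> {"name": "send_rows", "arguments": {"deltas": [[[0.22,0.11,0],0,0.5],[[0.45,0.23,0],0,0.5],[[0.67,0.34,0],0,0.5],[[0.89,0.45,0],0,0.5],[[1.11,0.57,0],0,0.5],[[1.34,0.68,0],0,0.5],[[1.56,0.79,0],0,0.5],[[1.78,0.91,0],0,0.5]]}}

```text
time_s: 10.28
ee_pos: [0.5166, 0.0217, 0.0041]
eef_rot: [-0.0, 0.524, 0.852, -0.0]
wrist_force: [-1.0, -0.6, -3.4]
width: 0.0155
```

```bash
cat > st.py <<'E'
from h import *
import sys
B=np.load("board.npz");R=B['R'];t=B['t']
def rep():
    s=state();p=s['ee_pos']; q=s['eef_rot']
    print("t",s['time_s'],"p",p.round(4),"loc",((p[:2]-t)@R*1e3).round(2),"ang",round(2*np.arctan2(q[2],q[1])-np.pi/2,4),"w",round(s['width'],4),"F",s['wrist_force'].round(2),"Floc",(s['wrist_force'][:2]@R).round(2),"T",s['torque'].round(3))
if __name__=="__main__":
    rep()
    n=sys.argv[1]
    for k in ("wrist","scene"):
        im=get_image(k)
        if k=="wrist": cv2.imwrite(f"pics/w{n}.png",im[:,:,::-1])
        else: crop(im,220,190,380,310,5,f"pics/s{n}.png")
E
python3 st.py 11
```

```text
t 10.2833 p [0.5166 0.0217 0.0041] loc [-62.69  51.88] ang 0.468 w 0.0155 F [-1.03 -0.63 -3.43] Floc [-1.21 -0.1 ] T [-0.196  0.296 -0.033]
```

View pics/w11.png

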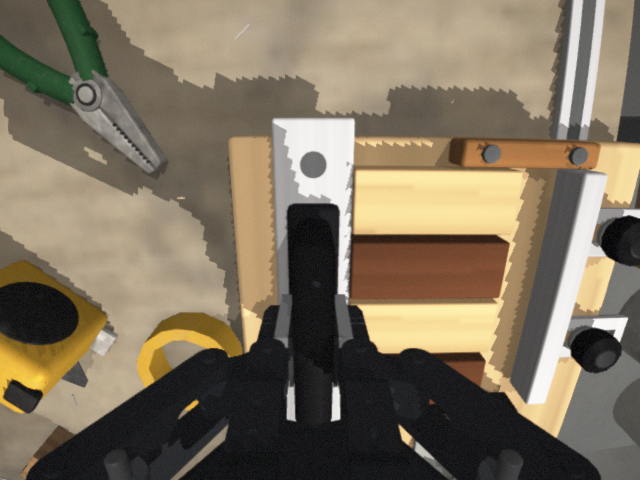

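View pics/s11.png

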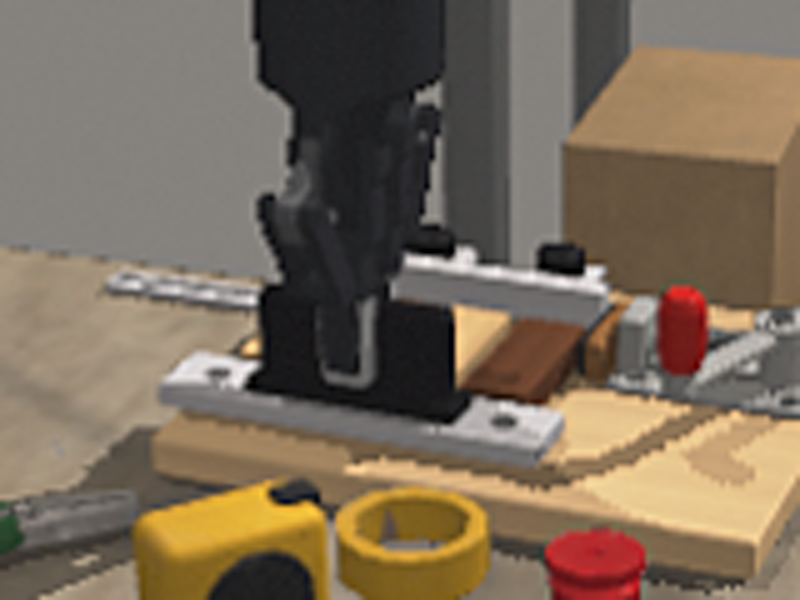

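>>> {"name": "send_rows", "arguments": {"deltas": [[[0.22,0.11,0],0.002,0.5],[[0.45,0.23,0],0.002,0.5],[[0.67,0.34,0],0.002,0.5],[[0.89,0.45,0],0.002,0.5],[[1.11,0.57,0],0.002,0.5],[[1.34,0.68,0],0.002,0.5],[[1.56,0.79,0],0.002,0.5],[[1.78,0.91,0],0.002,0.5]]}}

```text
time_s: 11.05
ee_pos: [0.5346, 0.0308, 0.0043]
eef_rot: [0.0, 0.523, 0.852, -0.0]
wrist_force: [-2.5, -1.0, -1.9]
width: 0.0151
```

>>> {"name": "send_rows", "arguments": {"deltas": [[[0.07,0.035,0],0,0.5],[[0.13,0.065,0],0,0.5],[[0.18,0.09,0],0,0.5],[[0.22,0.11,0],0,0.5],[[0.27,0.14,0],0,0.5],[[0.31,0.16,0],0,0.5],[[0.36,0.18,0],0,0.5],[[0.4,0.2,0],0,0.5]]}}

```text
time_s: 11.72
ee_pos: [0.5384, 0.0328, 0.0043]
eef_rot: [0.0, 0.523, 0.852, 0.0]
wrist_force: [-1.8, -0.9, -2.6]
width: 0.0151
```

```bash
python3 st.py 12
```

```text
t 11.7167 p [0.5384 0.0328 0.0043] loc [-38.21  51.89] ang 0.47 w 0.0151 F [-1.83 -0.92 -2.58] Floc [-2.05  0.  ] T [-0.196  0.392  0.053]
```

View pics/w12.png

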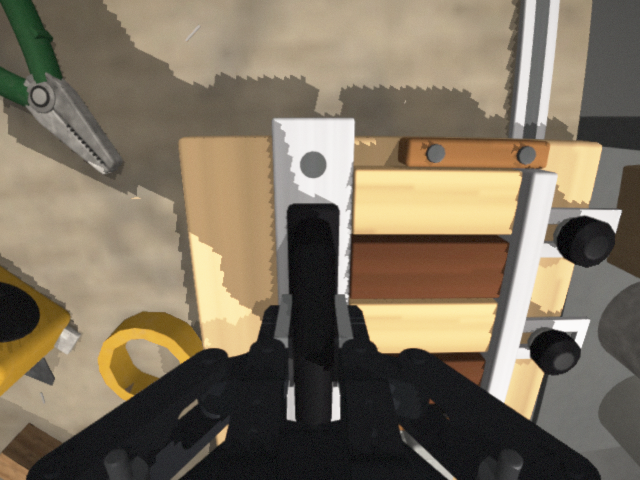

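>>> {"name": "send_rows", "arguments": {"deltas": [[[0.011,0.006,0],0,0.5],[[0.022,0.011,0],0,0.5],[[0.033,0.017,0],0,0.5],[[0.045,0.023,0],0,0.5],[[0.056,0.028,0],0,0.5],[[0.067,0.034,0],0,0.5],[[0.078,0.04,0],0,0.5],[[0.089,0.045,0],0,0.5]]}}

```text
time_s: 12.48
ee_pos: [0.5392, 0.0332, 0.0042]
eef_rot: [0.0, 0.523, 0.852, 0.0]
wrist_force: [-0.7, 0.2, -2.7]
width: 0.0152
```

>>> {"name": "send_rows", "arguments": {"deltas": [[[0.011,0.006,0],0,0.5],[[0.022,0.011,0],0,0.5],[[0.033,0.017,0],0,0.5],[[0.045,0.023,0],0,0.5],[[0.045,0.023,0],0,0.5],[[0.045,0.023,0],0,0.5],[[0.045,0.023,0],0,0.5],[[0.045,0.023,0],0,0.5]]}}

```text
time_s: 13.15
ee_pos: [0.5397, 0.0334, 0.0042]
eef_rot: [0.0, 0.523, 0.852, 0.0]
wrist_force: [-0.8, -0.5, -2.4]
width: 0.0149
```

```bash
python3 -c "from st import *;rep()"
```

```text
t 13.15 p [0.5397 0.0334 0.0042] loc [-36.76  51.9 ] ang 0.47 w 0.0149 F [-0.79 -0.53 -2.39] Floc [-0.95 -0.12] T [-0.101  0.21   0.031]
```

>>> {"name": "send_rows", "arguments": {"deltas": [[[0.011,0.006,0],0,0.5],[[0.022,0.011,0],0,0.5],[[0.033,0.017,0],0,0.5],[[0.045,0.023,0],0,0.5],[[0.056,0.028,0],0,0.5],[[0.067,0.034,0],0,0.5],[[0.067,0.034,0],0,0.5],[[0.067,0.034,0],0,0.5]]}}

```text
time_s: 13.82
ee_pos: [0.5398, 0.0335, 0.0041]
eef_rot: [-0.0, 0.523, 0.852, -0.0]
wrist_force: [-3.7, -2.8, -0.5]
width: 0.0153
```

>>> {"name": "send_rows", "arguments": {"deltas": [[[0.011,0.006,0],0,0.5],[[0.022,0.011,0],0,0.5],[[0.033,0.017,0],0,0.5],[[0.045,0.023,0],0,0.5],[[0.056,0.028,0],0,0.5],[[0.067,0.034,0],0,0.5],[[0.067,0.034,0],0,0.5],[[0.067,0.034,0],0,0.5]]}}

```text
time_s: 14.48
ee_pos: [0.5399, 0.0336, 0.0039]
eef_rot: [-0.001, 0.523, 0.852, -0.001]
wrist_force: [-5.2, -1.9, -0.3]
width: 0.0151
```

```bash
python3 -c "from st import *;rep()"
```

```text
t 14.4833 p [0.5399 0.0336 0.0039] loc [-36.56  51.95] ang 0.4696 w 0.0151 F [-5.25 -1.89 -0.29] Floc [-5.53  0.69] T [-0.666  1.162 -0.084]
```

>>> {"name": "send_rows", "arguments": {"deltas": [[[0.011,0.006,0],0,0.5],[[0.022,0.011,0],0,0.5],[[0.033,0.017,0],0,0.5],[[0.045,0.023,0],0,0.5],[[0.056,0.028,0],0,0.5],[[0.067,0.034,0],0,0.5],[[0.067,0.034,0],0,0.5],[[0.067,0.034,0],0,0.5]]}}

```text
time_s: 15.15
ee_pos: [0.5398, 0.0336, 0.0037]
eef_rot: [-0.001, 0.523, 0.852, -0.002]
wrist_force: [-5.6, -3.1, -1.0]
width: 0.0153
```

```bash
python3 -c "from st import *;rep()"
```

```text
t 15.15 p [0.5398 0.0336 0.0037] loc [-36.62  51.99] ang 0.4695 w 0.0153 F [-5.61 -3.07 -1.02] Floc [-6.4  -0.21] T [-0.772  1.458 -0.094]
```

>>> {"name": "send_rows", "arguments": {"deltas": [[[0.022,0.011,0],0,0.5],[[0.045,0.023,0],0,0.5],[[0.067,0.034,0],0,0.5],[[0.089,0.045,0],0,0.5],[[0.111,0.057,0],0,0.5],[[0.134,0.068,0],0,0.5],[[0.134,0.068,0],0,0.5],[[0.134,0.068,0],0,0.5]]}}

```text
time_s: 15.82
ee_pos: [0.5398, 0.0336, 0.0034]
eef_rot: [-0.002, 0.523, 0.852, -0.003]
wrist_force: [-8.5, -5.1, 0.3]
width: 0.0151
```

```bash
python3 st.py 13
```

```text
t 15.8167 p [0.5398 0.0336 0.0034] loc [-36.62  52.04] ang 0.4692 w 0.0151 F [-8.52 -5.1   0.27] Floc [-9.9 -0.7] T [-1.122  1.903 -0.083]
```

View pics/w13.png

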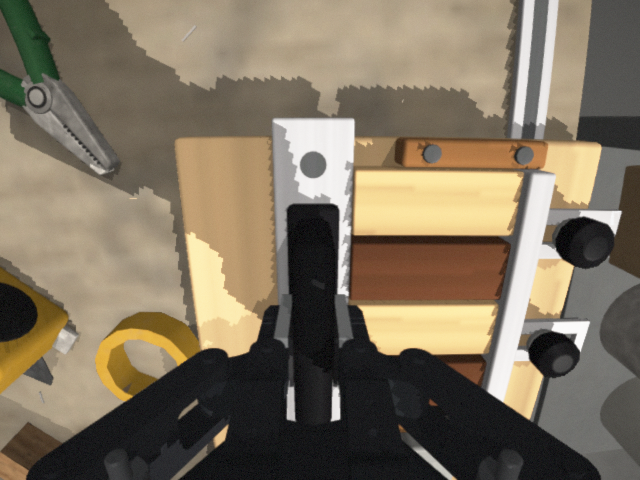

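View pics/s13.png

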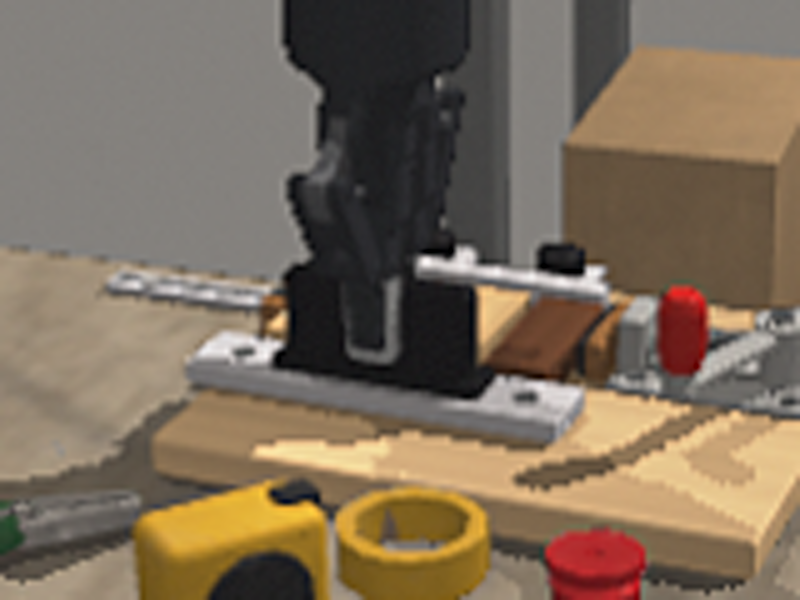

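>>> {"name": "send_rows", "arguments": {"deltas": [[[0.022,0.011,0],0,0.5],[[0.045,0.023,0],0,0.5],[[0.067,0.034,0],0,0.5],[[0.089,0.045,0],0,0.5],[[0.111,0.057,0],0,0.5],[[0.134,0.068,0],0,0.5],[[0.155,0.079,0],0,0.5],[[0.17,0.087,0],0,0.5]]}}

```text
time_s: 16.58
ee_pos: [0.5397, 0.0336, 0.0029]
eef_rot: [-0.003, 0.523, 0.852, -0.005]
wrist_force: [-11.5, -7.2, 1.9]
width: 0.0155
```

```bash
python3 -c "from st import *;rep()"
```

```text
t 16.5833 p [0.5397 0.0336 0.0029] loc [-36.65  52.11] ang 0.4689 w 0.0155 F [-11.54  -7.24   1.93] Floc [-13.56  -1.25] T [-1.473  2.658 -0.109]
```

>>> {"name": "send_rows", "arguments": {"deltas": [[[0.022,0.011,0.02],0,0.5],[[0.045,0.023,0.04],0,0.5],[[0.067,0.034,0.05],0,0.5],[[0.085,0.044,0.05],0,0.5],[[0.085,0.044,0.05],0,0.5],[[0.085,0.044,0.05],0,0.5],[[0.085,0.044,0.05],0,0.5],[[0.085,0.044,0.05],0,0.5]]}}

```text
time_s: 17.25
ee_pos: [0.5397, 0.0337, 0.003]
eef_rot: [-0.004, 0.524, 0.852, -0.006]
wrist_force: [-12.2, -6.8, 2.2]
width: 0.0155
```

```bash
python3 -c "from st import *;rep()"
```

```text
t 17.25 p [0.5397 0.0337 0.003 ] loc [-36.67  52.13] ang 0.4687 w 0.0155 F [-12.18  -6.75   2.15] Floc [-13.92  -0.52] T [-1.681  2.748 -0.012]
```

>>> {"name": "send_rows", "arguments": {"deltas": [[[0.022,0.011,0.02],0,0.5],[[0.04,0.02,0.02],0,0.5],[[0.04,0.02,0.02],0,0.5],[[0.04,0.02,0.02],0,0.5],[[0.04,0.02,0.02],0,0.5],[[0.04,0.02,0.02],0,0.5],[[0.04,0.02,0.02],0,0.5],[[0.04,0.02,0.02],0,0.5]]}}

```text
time_s: 17.92
ee_pos: [0.5397, 0.0337, 0.003]
eef_rot: [-0.004, 0.524, 0.852, -0.006]
wrist_force: [-12.5, -7.3, 1.1]
width: 0.0153
```

```bash
python3 -c "from st import *;rep()"
```

```text
t 17.9167 p [0.5397 0.0337 0.003 ] loc [-36.69  52.15] ang 0.4686 w 0.0153 F [-12.51  -7.27   1.13] Floc [-14.45  -0.84] T [-1.774  2.952 -0.026]
```

>>> {"name": "send_rows", "arguments": {"deltas": [[[0,0,0],0,0.5],[[0,0,0],0,0.5],[[0,0,0],0,0.5],[[0,0,0],0,0.5],[[0,0,0],0,0.5],[[0,0,0],0,0.5],[[0,0,0],0,0.5],[[0,0,0],0,0.5]]}}

```text
time_s: 18.58
ee_pos: [0.5396, 0.0337, 0.003]
eef_rot: [-0.004, 0.524, 0.852, -0.006]
wrist_force: [-12.8, -7.6, 0.7]
width: 0.0154
```

```bash
python3 st.py 14
```

```text
t 18.5833 p [0.5396 0.0337 0.003 ] loc [-36.72  52.18] ang 0.4687 w 0.0154 F [-12.84  -7.55   0.67] Floc [-14.87  -0.94] T [-1.803  2.893  0.028]
```

View pics/w14.png

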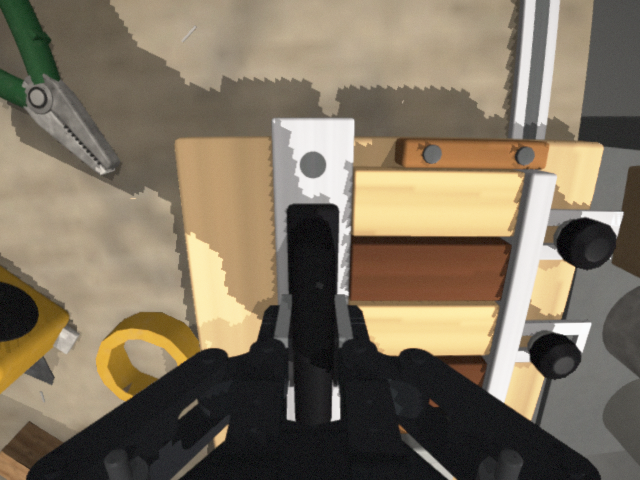

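>>> {"name": "send_rows", "arguments": {"deltas": [[[0.02,0.01,0.02],0,0.5],[[0.035,0.018,0.02],0,0.5],[[0.035,0.018,0.02],0,0.5],[[0.035,0.018,0.02],0,0.5],[[0.035,0.018,0.02],0,0.5],[[0.035,0.018,0.02],0,0.5],[[0.035,0.018,0.02],0,0.5],[[0.035,0.018,0.02],0,0.5]]}}

```text
time_s: 19.35
ee_pos: [0.5396, 0.0337, 0.003]
eef_rot: [-0.004, 0.524, 0.852, -0.006]
wrist_force: [-13.1, -8.4, 1.1]
width: 0.0155
```

>>> {"name": "send_rows", "arguments": {"deltas": [[[0,0,0],0,0.5],[[0,0,0],0,0.5],[[0,0,0],0,0.5],[[0,0,0],0,0.5],[[0,0,0],0,0.5],[[0,0,0],0,0.5],[[0,0,0],0,0.5],[[0,0,0],0,0.5]]}}

```text
time_s: 20.02
ee_pos: [0.5396, 0.0337, 0.003]
eef_rot: [-0.004, 0.524, 0.852, -0.006]
wrist_force: [-13.4, -7.8, 0.9]
width: 0.0153
```

>>> {"name": "send_rows", "arguments": {"deltas": [[[0,0,0],0,0.5],[[0,0,0],0,0.5],[[0,0,0],0,0.5],[[0,0,0],0,0.5],[[0,0,0],0,0.5],[[0,0,0],0,0.5],[[0,0,0],0,0.5],[[0,0,0],0,0.5]]}}

```text
time_s: 20.68
ee_pos: [0.5396, 0.0337, 0.003]
eef_rot: [-0.004, 0.524, 0.852, -0.006]
wrist_force: [-13.3, -8.6, 1.2]
width: 0.015
```

```bash
python3 -c "from st import *;rep()"
```

```text
t 20.6833 p [0.5396 0.0337 0.003 ] loc [-36.7   52.17] ang 0.4686 w 0.015 F [-13.28  -8.62   1.15] Floc [-15.74  -1.69] T [-1.856  2.96  -0.032]
```

>>> {"name": "send_rows", "arguments": {"deltas": [[[-0.2,-0.1,0],0,0.5],[[-0.45,-0.23,0],0,0.5],[[-0.8,-0.41,0],0,0.5],[[-1.2,-0.61,0],0,0.5],[[-1.8,-0.92,0],0,0.5],[[-2.67,-1.36,0.2],0,0.5],[[-3.5,-1.78,0.6],0,0.5],[[-4,-2,1.5],0,0.5]]}}

```text
time_s: 21.35
ee_pos: [0.504, 0.0165, 0.0196]
eef_rot: [-0.001, 0.523, 0.852, -0.001]
wrist_force: [0.0, 0.5, -3.0]
width: 0.0152
```

>>> {"name": "send_rows", "arguments": {"deltas": [[[-1,0,1.5],0,0.5],[[-1.5,0.5,3.5],0,0.5],[[-1.5,2,5.5],0.03,0.5],[[-1.5,5,6.5],0.06,0.5],[[-1.5,8,6.5],0.1,0.5],[[-1.5,11,6.5],0.143,0.5],[[-1.5,14,6.5],0.143,0.5],[[-1.5,17,6.5],0.143,0.5]]}}

```text
time_s: 22.02
ee_pos: [0.4916, 0.1881, 0.0868]
eef_rot: [0.001, 0.461, 0.887, 0.001]
wrist_force: [0.3, -0.2, -2.0]
width: 0.0154
```

```bash
python3 - <<'E'
from st import *
rep()
im=get_image("top"); crop(im,240,160,400,280,5,"pics/t15.png")
E
```

```text
t 22.0167 p [0.4916 0.1881 0.0868] loc [ -9.89 211.64] ang 0.6127 w 0.0154 F [ 0.34 -0.22 -2.03] Floc [ 0.2  -0.35] T [-0.052 -0.064 -0.007]
```

View pics/t15.png

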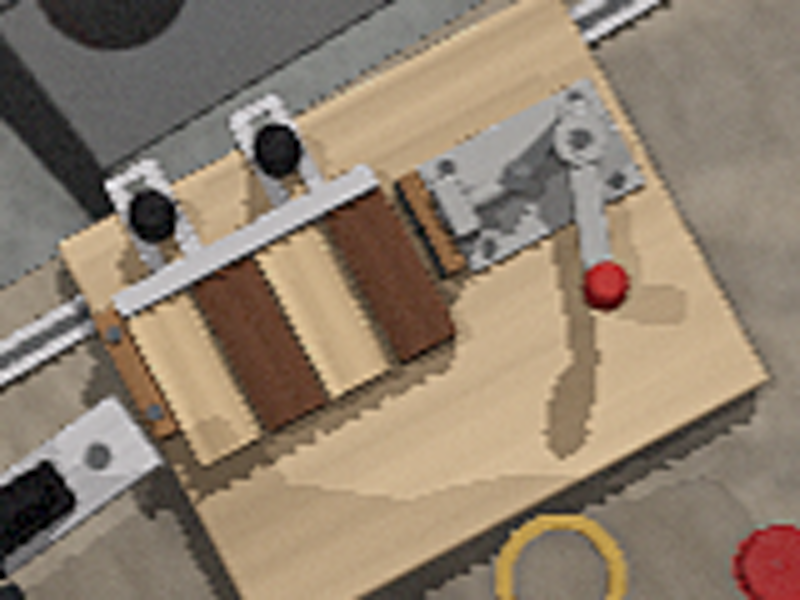

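>>> {"name": "send_rows", "arguments": {"deltas": [[[-0.8,3.5,0],0,0.5],[[-1.6,7,0],0,0.5],[[-2.4,10,-0.5],0,0.5],[[-2.4,11.5,-2],0,0.5],[[-2.4,11.5,-4],0,0.5],[[-2.4,11.5,-6],0,0.5],[[-2.4,11.5,-8],0,0.5],[[-2.4,11.5,-9],0,0.5]]}}

```text
time_s: 22.73
ee_pos: [0.4657, 0.3009, -0.0067]
eef_rot: [-0.001, 0.461, 0.888, -0.001]
wrist_force: [-1.0, -0.3, -2.9]
width: 0.0157
```

>>> {"name": "send_rows", "arguments": {"deltas": [[[0,0,0],0,0.5],[[0,0,-0.3],0,0.5],[[0,0,-0.6],0,0.5],[[0,0,-0.9],0,0.5],[[0,0,-0.9],0,0.5],[[0,0,-0.9],0,0.5],[[0,0,-0.9],0,0.5],[[0,0,-0.9],0,0.5]]}}

```text
time_s: 23.4
ee_pos: [0.4677, 0.3019, -0.0134]
eef_rot: [0.0, 0.461, 0.888, 0.0]
wrist_force: [1.0, -0.1, -2.4]
width: 0.0155
```

```bash
python3 - <<'E'
from st import *
rep()
im=get_image("scene"); crop(im,150,180,310,300,5,"pics/s16.png")
E
```

```text
t 23.4 p [ 0.4677  0.3019 -0.0134] loc [ 20.22 324.02] ang 0.613 w 0.0155 F [ 1.02 -0.13 -2.43] Floc [ 0.86 -0.58] T [-0.073 -0.044  0.015]
```

View pics/s16.png

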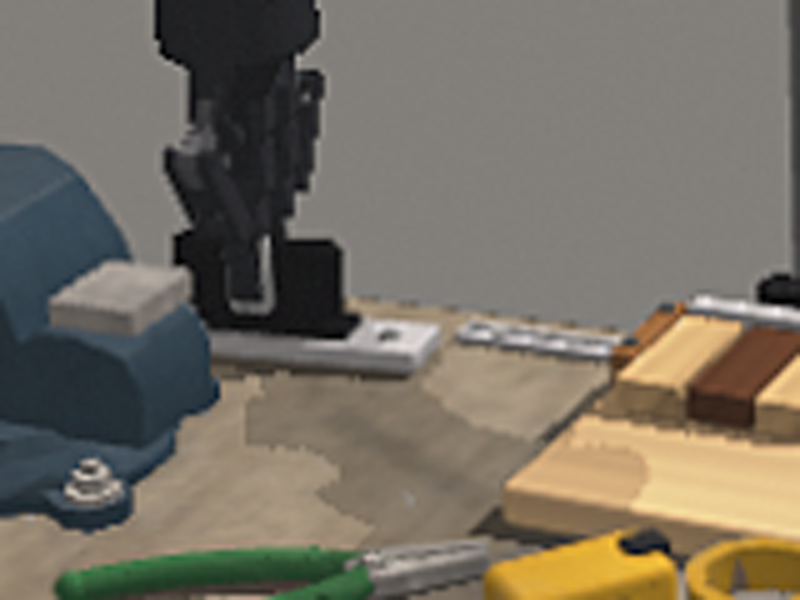

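>>> {"name": "send_rows", "arguments": {"deltas": [[[0,0,-0.1],0,0.5],[[0,0,-0.2],0,0.5],[[0,0,-0.3],0,0.5],[[0,0,-0.3],0,0.5],[[0,0,-0.3],0,0.5],[[0,0,-0.3],0,0.5],[[0,0,-0.3],0,0.5],[[0,0,-0.3],0,0.5]]}}

```text
time_s: 24.12
ee_pos: [0.4676, 0.3019, -0.016]
eef_rot: [0.0, 0.461, 0.888, 0.0]
wrist_force: [-2.1, -1.8, 5.6]
width: 0.0151
```

>>> {"name": "send_rows", "arguments": {"deltas": [[[0,0,0],0,1.6],[[0,0,0],0,2.5],[[0,0,0],0,3.5],[[0,0,0],0,5],[[0,0,0],0,5],[[0,0,1],0,5],[[0,0,3],0,5],[[0,0,6],0,5]]}}

```text
time_s: 24.78
ee_pos: [0.4646, 0.3005, 0.0409]
eef_rot: [-0.002, 0.461, 0.887, -0.003]
wrist_force: [0.5, 0.2, -0.3]
width: 0.0501
```

```bash
python3 st.py 17; python3 - <<'E'
from st import *
import pickle
c=camera_info("wrist"); print("knob0", R@[-.036,-.078]+t,"pivot",R@[.03,-.102]+t,"end",R@[.034,-.172]+t)
E
```

```text
t 24.7833 p [0.4646 0.3005 0.0409] loc [ 16.82 324.07] ang 0.613 w 0.0501 F [ 0.51  0.19 -0.33] Floc [ 0.54 -0.06] T [ 0.009 -0.034 -0.009]
knob0 [ 0.59902412 -0.08215053] pivot [ 0.66875036 -0.07376891] end [ 0.70392195 -0.13442333]
```

View pics/w17.png

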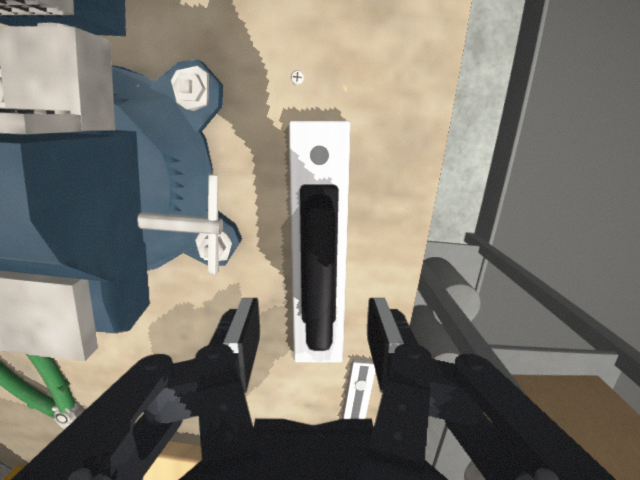

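>>> {"name": "send_rows", "arguments": {"deltas": [[[0,0,3],-0.12,4],[[0.5,-1,6.5],-0.24,3.5],[[1,-4,7.5],-0.36,3.5],[[2,-7.5,7.5],-0.48,3.5],[[3.2,-11,7.5],-0.6,3.5],[[4.4,-14.5,7.5],-0.72,3.5],[[5.6,-18,7.5],-0.84,3.5],[[6.8,-21,7.5],-0.96,3.5]]}}

```text
time_s: 25.55
ee_pos: [0.5358, 0.0896, 0.1188]
eef_rot: [0.0, 0.82, 0.572, 0.0]
wrist_force: [1.4, 0.6, -0.1]
width: 0.035
```

>>> {"name": "send_rows", "arguments": {"deltas": [[[1.5,-3,0],-0.12,3.5],[[3,-6.5,0],-0.24,3.5],[[4,-10,0],-0.36,3.5],[[5,-13,0],-0.48,3.5],[[5.5,-14.5,0],-0.6,3.5],[[5.5,-14.5,0],-0.72,3.5],[[5.5,-14.5,0],-0.84,3.5],[[5.5,-14.5,0],-0.96,3.5]]}}

```text
time_s: 26.22
ee_pos: [0.5905, -0.0541, 0.1184]
eef_rot: [-0.0, 0.992, 0.128, 0.0]
wrist_force: [0.0, 0.8, -0.2]
width: 0.0348
```

```bash
python3 -c "
from st import *
rep(); print(state()['joint_positions'])"
```

```text
t 26.2167 p [ 0.5905 -0.0541  0.1184] loc [-30.9  -49.09] ang -1.3143 w 0.0348 F [ 0.01  0.84 -0.25] Floc [0.38 0.75] T [-0.007  0.002 -0.049]
[-2.04415463e-01  2.20582039e-01  1.42816546e-01  1.49280645e+00
  1.25372561e-04  2.68067911e+00]
```

>>> {"name": "send_rows", "arguments": {"deltas": [[[0.85,-2.8,0],-0.1,3.5],[[0.85,-2.8,-1],-0.136,3.5],[[0.85,-2.8,-2],-0.136,3.5],[[0.85,-2.8,-2.5],-0.136,3.5],[[0.85,-2.8,-2.5],-0.136,3.5],[[0.85,-2.8,-2.5],-0.136,3.5],[[0.85,-2.8,-2.5],-0.136,3.5],[[0.85,-2.8,-2.5],-0.136,3.5]]}}

```text
time_s: 26.88
ee_pos: [0.5991, -0.0808, 0.0938]
eef_rot: [0.0, 0.998, 0.064, 0.0]
wrist_force: [-0.3, 0.2, 0.9]
width: 0.0354
```

```bash
python3 st.py 18; python3 -c "
from st import *
c=camera_info('wrist'); print(proj(c,[[.599,-.0822,.087],[.599,-.0822,.053]]))
im=get_image('scene');crop(im,280,160,440,280,5,'pics/s18.png')"
```

```text
t 26.8833 p [ 0.5991 -0.0808  0.0938] loc [-35.3  -76.89] ang -1.442 w 0.0354 F [-0.28  0.19  0.89] Floc [-0.16  0.3 ] T [-0.003 -0.001  0.036]
[[315.61994751 272.57253051]
 [315.26225562 252.3846639 ]]
```

View pics/w18.png

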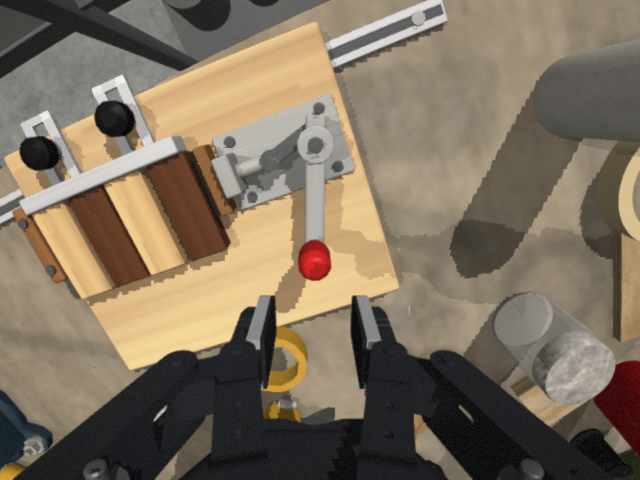

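View pics/s18.png

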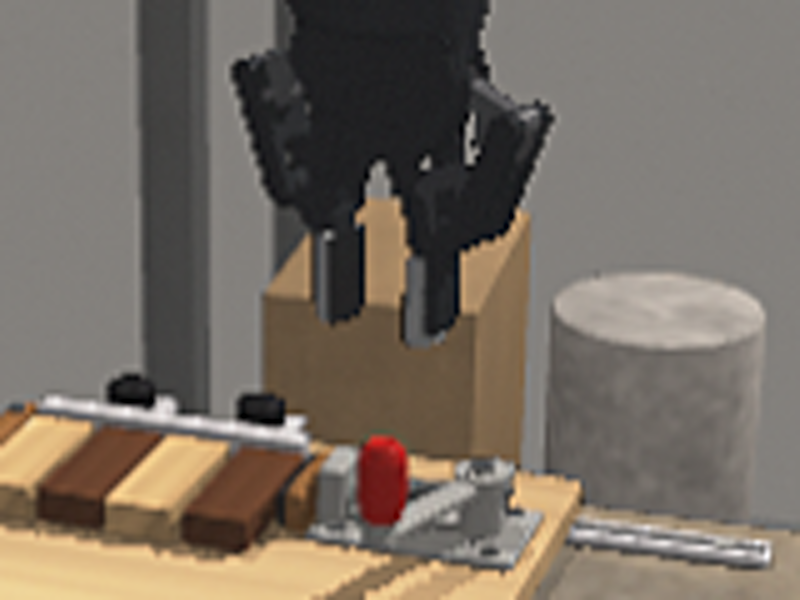

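>>> {"name": "send_rows", "arguments": {"deltas": [[[0,-0.1,-1.5],0,3.5],[[0,-0.1,-3],0,3.5],[[0,-0.1,-4.5],0,3.5],[[0,-0.1,-5.5],0,3.5],[[0,-0.1,-6.5],0,3.5],[[0,-0.1,-7.2],0,3.5],[[0,-0.1,-7.2],0,3.5],[[0,-0.1,-7.2],0,3.5]]}}

```text
time_s: 27.7
ee_pos: [0.5987, -0.0822, 0.021]
eef_rot: [-0.0, 0.998, 0.064, -0.0]
wrist_force: [0.9, 0.2, -0.1]
width: 0.0349
```

```bash
python3 st.py 19; python3 -c "
from st import *
im=get_image('scene');crop(im,280,160,440,280,5,'pics/s19.png')"
```

```text
t 27.7 p [ 0.5987 -0.0822  0.021 ] loc [-36.33 -77.83] ang -1.4429 w 0.0349 F [ 0.88  0.16 -0.11] Floc [ 0.86 -0.26] T [-0.061 -0.047 -0.013]
```

View pics/s19.png

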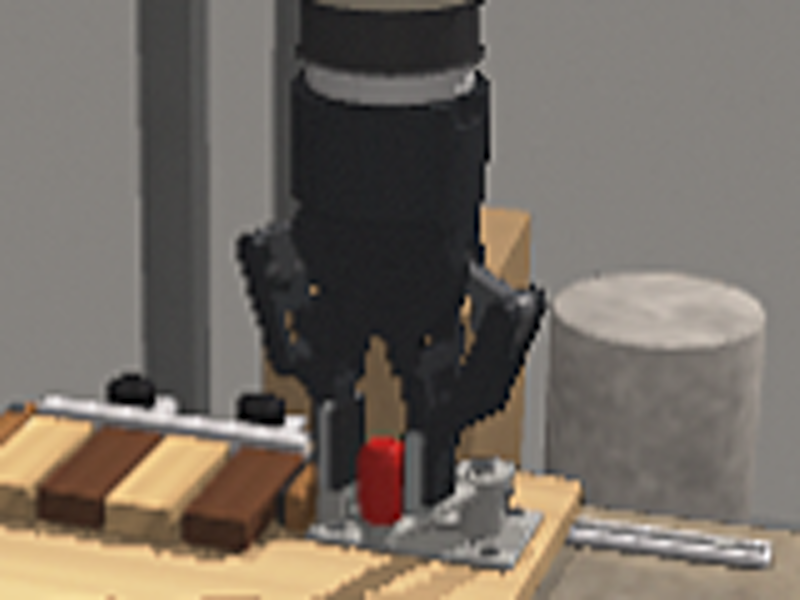

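View pics/w19.png

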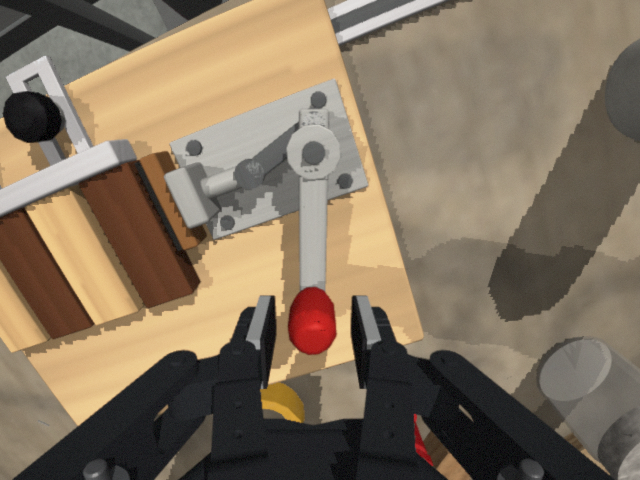

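```bash
cat > arc.py <<'E'
from st import *
import sys
P=R@np.array([.03,-.102])+t; a0=3.261
def pos(f): return P+.07*np.array([np.cos(a0+f),np.sin(a0+f)])
f0=float(sys.argv[1]); step=float(sys.argv[2])
rep(); m=state()['ee_pos'][:2]
d=m-P; print("tool phi",(np.arctan2(d[1],d[0])-a0)%(2*np.pi),"r",np.hypot(*d))
for i in range(1,9):
    f=min(f0+step*i,2.1); print(((pos(f)-pos(f0))*100).round(2).tolist(), round(f-f0,3))
E
python3 arc.py 0 0.08; python3 arc.py 0.64 .08|tail -8;python3 arc.py 1.28 .08|tail -8
```

```text
t 27.85 p [ 0.5997 -0.0825  0.0223] loc [-35.51 -78.59] ang -1.443 w 0.035 F [-0.65 -0.67  0.43] Floc [-0.88 -0.3 ] T [ 0.005 -0.005  0.003]
tool phi 0.005725346234058293 r 0.06956897382184848
[0.09, -0.55] 0.08
[0.22, -1.1] 0.16
[0.4, -1.63] 0.24
[0.62, -2.14] 0.32
[0.87, -2.64] 0.4
[1.17, -3.12] 0.48
[1.5, -3.56] 0.56
[1.87, -3.99] 0.64
[0.4, -0.39] 0.08
[0.83, -0.75] 0.16
[1.29, -1.07] 0.24
[1.77, -1.35] 0.32
[2.28, -1.6] 0.4
[2.8, -1.8] 0.48
[3.34, -1.96] 0.56
[3.88, -2.08] 0.64
[0.56, -0.07] 0.08
[1.11, -0.1] 0.16
[1.67, -0.09] 0.24
[2.23, -0.03] 0.32
[2.78, 0.08] 0.4
[3.32, 0.23] 0.48
[3.85, 0.42] 0.56
[4.36, 0.65] 0.64
```

>>> {"name": "send_rows", "arguments": {"deltas": [[[0,0,0],0,2.4],[[0,0,0],0,2.4],[[0,0,0],0,2.4],[[0.09,-0.55,0],0.08,2.4],[[0.22,-1.1,0],0.16,2.4],[[0.4,-1.63,0],0.24,2.4],[[0.62,-2.14,0],0.32,2.4],[[0.87,-2.64,0],0.4,2.4]]}}

```text
time_s: 28.52
ee_pos: [0.6077, -0.1081, 0.0215]
eef_rot: [-0.001, 0.965, 0.263, 0.0]
wrist_force: [-0.3, 1.4, 0.9]
width: 0.0242
```

```bash
python3 arc.py .4 .08; python3 st.py 20
```

```text
t 28.5167 p [ 0.6077 -0.1081  0.0215] loc [ -39.96 -105.12] ang -1.0387 w 0.0242 F [-0.27  1.44  0.95] Floc [0.41 1.4 ] T [ 0.294  0.    -0.049]
tool phi 0.3936320996024474 r 0.07002956782227654
[0.3, -0.47] 0.08
[0.63, -0.92] 0.16
[1.0, -1.34] 0.24
[1.4, -1.74] 0.32
[1.83, -2.09] 0.4
[2.29, -2.41] 0.48
[2.77, -2.7] 0.56
[3.28, -2.94] 0.64
t 28.5167 p [ 0.6077 -0.1081  0.0215] loc [ -39.96 -105.12] ang -1.0387 w 0.0242 F [-0.27  1.44  0.95] Floc [0.41 1.4 ] T [ 0.294  0.    -0.049]
```

View pics/w20.png

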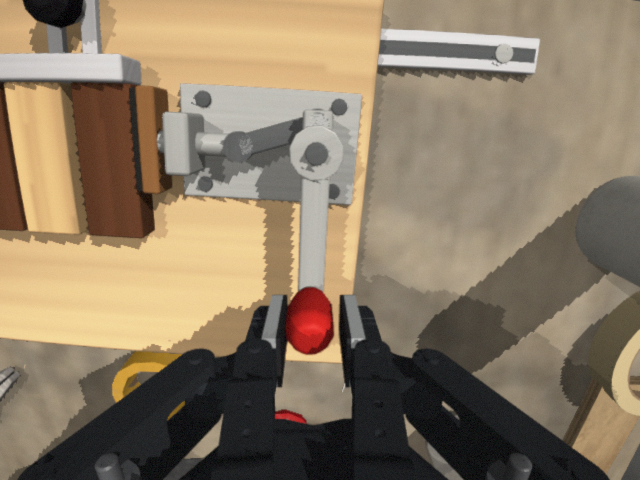

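>>> {"name": "send_rows", "arguments": {"deltas": [[[0.3,-0.47,0],0.08,2.4],[[0.63,-0.92,0],0.16,2.4],[[1.0,-1.34,0],0.24,2.4],[[1.4,-1.74,0],0.32,2.4],[[1.83,-2.09,0],0.4,2.4],[[2.29,-2.41,0],0.48,2.4],[[2.77,-2.7,0],0.56,2.4],[[3.28,-2.94,0],0.64,2.4]]}}

```text
time_s: 29.28
ee_pos: [0.6397, -0.1378, 0.0212]
eef_rot: [-0.001, 0.834, 0.552, -0.001]
wrist_force: [-2.0, 0.5, 1.3]
width: 0.024
```

```bash
python3 arc.py 1.04 .07; python3 st.py 21
```

```text
t 29.2833 p [ 0.6397 -0.1378  0.0212] loc [ -24.88 -146.02] ang -0.4013 w 0.024 F [-1.96  0.54  1.27] Floc [-1.51  1.36] T [ 0.117  0.354 -0.005]
tool phi 1.0249785665522158 r 0.07035440998092922
[0.46, -0.18] 0.07
[0.92, -0.33] 0.14
[1.4, -0.44] 0.21
[1.88, -0.52] 0.28
[2.37, -0.57] 0.35
[2.86, -0.58] 0.42
[3.35, -0.56] 0.49
[3.84, -0.51] 0.56
t 29.2833 p [ 0.6397 -0.1378  0.0212] loc [ -24.88 -146.02] ang -0.4013 w 0.024 F [-1.96  0.54  1.27] Floc [-1.51  1.36] T [ 0.117  0.354 -0.005]
```

View pics/w21.png

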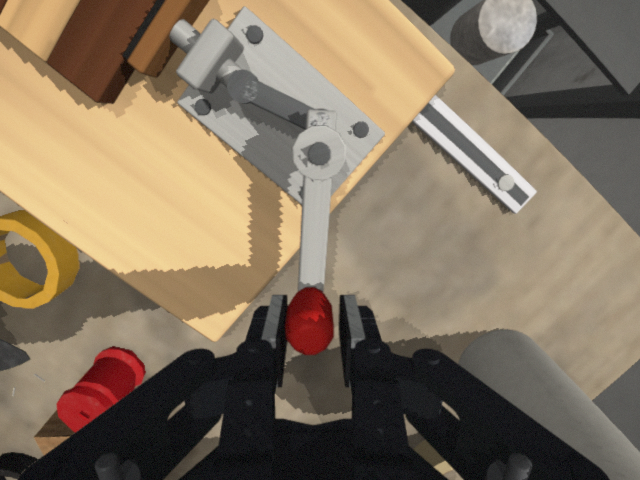

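>>> {"name": "send_rows", "arguments": {"deltas": [[[0.46,-0.18,0],0.07,2.4],[[0.92,-0.33,0],0.14,2.4],[[1.4,-0.44,0],0.21,2.4],[[1.88,-0.52,0],0.28,2.4],[[2.37,-0.57,0],0.35,2.4],[[2.86,-0.58,0],0.42,2.4],[[3.35,-0.56,0],0.49,2.4],[[3.84,-0.51,0],0.56,2.4]]}}

```text
time_s: 30.05
ee_pos: [0.6778, -0.1437, 0.0211]
eef_rot: [-0.0, 0.65, 0.76, -0.001]
wrist_force: [-1.5, -1.8, 1.5]
width: 0.0243
```

```bash
python3 arc.py 1.6 .06; python3 st.py 22
```

```text
t 30.05 p [ 0.6778 -0.1437  0.0211] loc [   6.52 -168.53] ang 0.1561 w 0.0243 F [-1.47 -1.77  1.52] Floc [-2.1  -0.91] T [-0.273  0.351  0.009]
tool phi 1.5805593374891274 r 0.07055154017479263
[0.41, 0.07] 0.06
[0.82, 0.17] 0.12
[1.22, 0.3] 0.18
[1.62, 0.44] 0.24
[2.0, 0.62] 0.3
[2.37, 0.81] 0.36
[2.73, 1.02] 0.42
[3.08, 1.26] 0.48
t 30.05 p [ 0.6778 -0.1437  0.0211] loc [   6.52 -168.53] ang 0.1561 w 0.0243 F [-1.47 -1.77  1.52] Floc [-2.1  -0.91] T [-0.273  0.351  0.009]
```

View pics/w22.png

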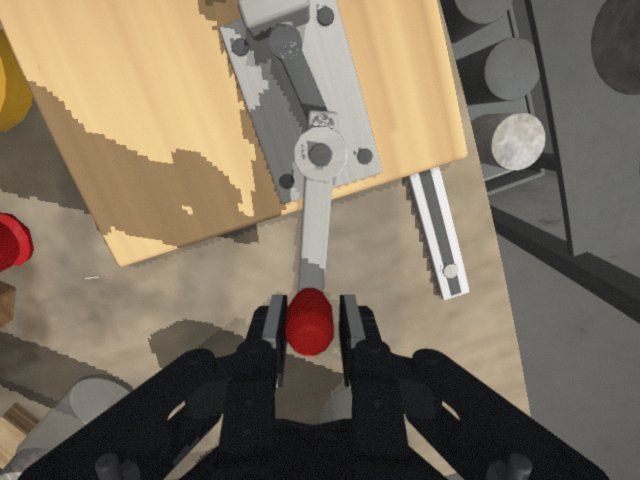

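>>> {"name": "send_rows", "arguments": {"deltas": [[[0.41,0.07,0],0.06,2.4],[[0.82,0.17,0],0.12,2.4],[[1.22,0.3,0],0.18,2.4],[[1.62,0.44,0],0.24,2.4],[[2.0,0.62,0],0.3,2.4],[[2.37,0.81,0],0.36,2.4],[[2.61,0.95,0],0.38,2.4],[[2.61,0.95,0],0.38,2.4]]}}

```text
time_s: 30.82
ee_pos: [0.7049, -0.1333, 0.021]
eef_rot: [-0.0, 0.495, 0.869, 0.0]
wrist_force: [0.2, -0.3, 0.3]
width: 0.0238
```

```bash
python3 arc.py 2.0 .02; python3 st.py 23;  python3 -c "
from st import *
im=get_image('top');crop(im,240,130,400,250,5,'pics/t23.png')"
```

```text
t 30.8167 p [ 0.7049 -0.1333  0.021 ] loc [  35.42 -171.45] ang 0.5343 w 0.0238 F [ 0.17 -0.35  0.32] Floc [-0.   -0.39] T [-0.115 -0.009 -0.   ]
tool phi 1.997630639526661 r 0.06965815825318467
[0.12, 0.07] 0.02
[0.24, 0.15] 0.04
[0.35, 0.23] 0.06
[0.47, 0.31] 0.08
[0.58, 0.39] 0.1
[0.58, 0.39] 0.1
[0.58, 0.39] 0.1
[0.58, 0.39] 0.1
t 30.8167 p [ 0.7049 -0.1333  0.021 ] loc [  35.42 -171.45] ang 0.5343 w 0.0238 F [ 0.17 -0.35  0.32] Floc [-0.   -0.39] T [-0.115 -0.009 -0.   ]
```

View pics/w23.png

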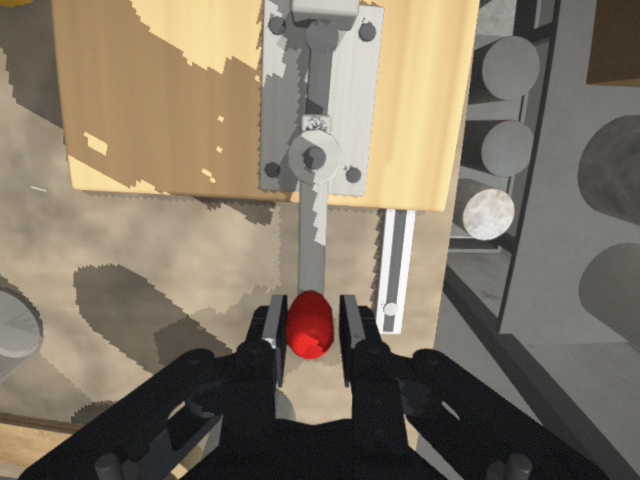

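View pics/t23.png

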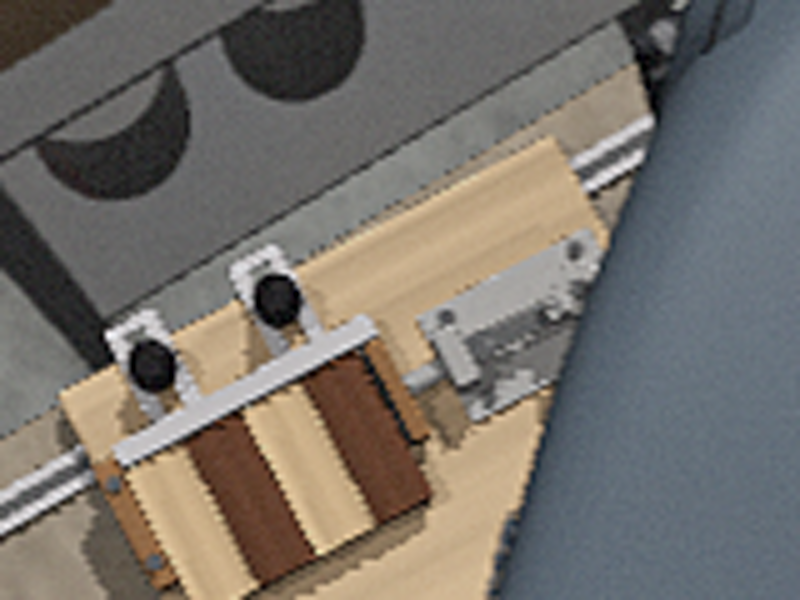

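>>> {"name": "send_rows", "arguments": {"deltas": [[[0.06,0.04,0],0,2.4],[[0.12,0.07,0],0,2.4],[[0.18,0.11,0],0,2.4],[[0.24,0.15,0],0,2.4],[[0.3,0.19,0],0,2.4],[[0.36,0.23,0],0,2.4],[[0.36,0.23,0],0,2.4],[[0.36,0.23,0],0,2.4]]}}

```text
time_s: 31.63
ee_pos: [0.7064, -0.1324, 0.021]
eef_rot: [-0.001, 0.495, 0.869, -0.002]
wrist_force: [-6.4, -2.3, 2.0]
width: 0.0243
```

```bash
python3 arc.py 2.0 .02|head -2; python3 st.py 24
```

```text
t 31.6333 p [ 0.7064 -0.1324  0.021 ] loc [  37.12 -171.35] ang 0.5358 w 0.0243 F [-6.38 -2.26  1.98] Floc [-6.71  0.86] T [-0.553  1.222  0.004]
tool phi 2.0220967937118113 r 0.0697139620208279
t 31.6333 p [ 0.7064 -0.1324  0.021 ] loc [  37.12 -171.35] ang 0.5358 w 0.0243 F [-6.38 -2.26  1.98] Floc [-6.71  0.86] T [-0.553  1.222  0.004]
```

View pics/w24.png

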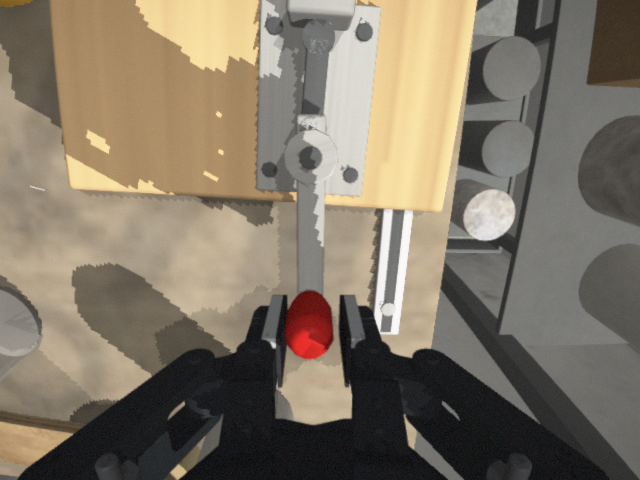

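>>> {"name": "send_rows", "arguments": {"deltas": [[[0.06,0.04,0],0,2.4],[[0.12,0.07,0],0,2.4],[[0.18,0.11,0],0,2.4],[[0.18,0.11,0],0,2.4],[[0.18,0.11,0],0,2.4],[[0.18,0.11,0],0,2.4],[[0.18,0.11,0],0,2.4],[[0.18,0.11,0],0,2.4]]}}

```text
time_s: 32.4
ee_pos: [0.7063, -0.1325, 0.021]
eef_rot: [-0.002, 0.495, 0.869, -0.003]
wrist_force: [-9.4, -4.3, 3.3]
width: 0.0243
```

```bash
python3 arc.py 2.0 .02|head -2
```

```text
t 32.4 p [ 0.7063 -0.1325  0.021 ] loc [  37.04 -171.34] ang 0.5349 w 0.0243 F [-9.44 -4.27  3.29] Floc [-10.35   0.46] T [-0.886  1.973  0.038]
tool phi 2.021027820169688 r 0.06969571254596207
```

>>> {"name": "send_rows", "arguments": {"deltas": [[[-0.25,-0.16,0],0,2.4],[[-0.5,-0.32,0],0,3],[[-0.5,-0.32,0],0,3.8],[[-0.5,-0.32,0],0,3.8],[[-0.5,-0.32,1],0,3.8],[[-0.5,-0.32,3],0,3.8],[[-0.5,-0.32,5.5],0,3.8],[[-0.5,-0.32,8],0,3.8]]}}

```text
time_s: 33.07
ee_pos: [0.7051, -0.1328, 0.1019]
eef_rot: [-0.0, 0.494, 0.869, 0.0]
wrist_force: [1.1, -0.5, 1.0]
width: 0.0382
```

>>> {"name": "send_rows", "arguments": {"deltas": [[[-1,1,2],0,3.8],[[-3,3,4],0,3.8],[[-5,5.5,5],0,3.8],[[-7,8,6],0,3.8],[[-9,11,6],0,3.8],[[-11,14,6],0,3.8],[[-13,17,6],0,3.8],[[-15,20,6],0,3.8]]}}

```text
time_s: 33.73
ee_pos: [0.5548, 0.0682, 0.1625]
eef_rot: [0.001, 0.494, 0.869, 0.001]
wrist_force: [0.2, 0.9, 0.6]
width: 0.0381
```

```bash
python3 st.py 25;  python3 -c "
from st import *
im=get_image('top');crop(im,240,160,400,280,5,'pics/t25.png');cv2.imwrite('pics/top25.png',im[:,:,::-1])"
```

```text
t 33.7333 p [0.5548 0.0682 0.1625] loc [-7.61 76.16] ang 0.5371 w 0.0381 F [0.22 0.86 0.61] Floc [0.58 0.67] T [-0.031  0.023 -0.03 ]
```

View pics/top25.png

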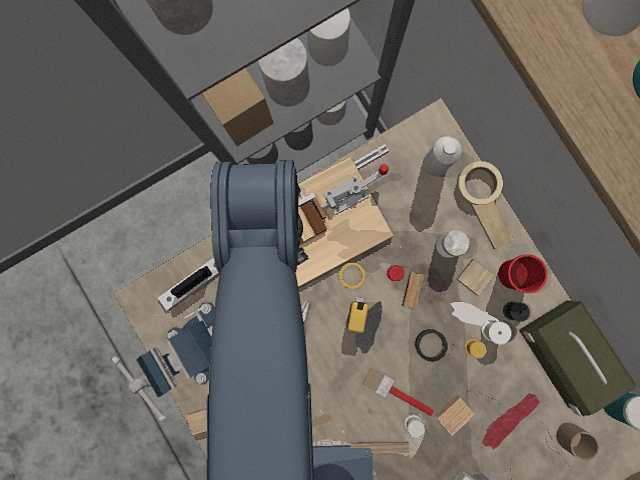

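View pics/w25.png

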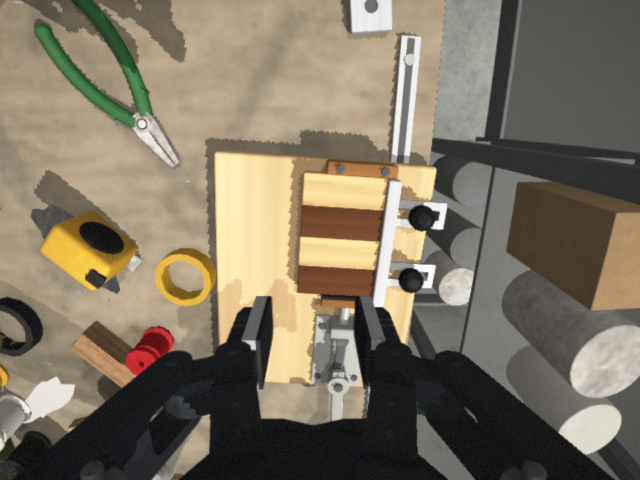

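>>> {"name": "send_rows", "arguments": {"deltas": [[[-3,2.5,1],0,3.8],[[-6,5,2],0,3.8],[[-8.5,8,3],0,3.8],[[-11,11,3],0,3.8],[[-13,14,3],0,3.8],[[-15,17,3],0,3.8],[[-17,20,3],0,3.8],[[-17,20,3],0,3.8]]}}

```text
time_s: 34.55
ee_pos: [0.3831, 0.2709, 0.1924]
eef_rot: [-0.001, 0.492, 0.871, 0.002]
wrist_force: [-0.2, -0.2, 1.4]
width: 0.0381
```

```bash
python3 -c "
from st import *
rep()
im=get_image('top');crop(im,240,140,400,260,5,'pics/t26.png')
im=get_image('wrist');cv2.imwrite('pics/w26.png',im[:,:,::-1])
im=get_image('scene');crop(im,240,200,400,300,5,'pics/s26.png')"
```

```text
t 34.55 p [0.3831 0.2709 0.1924] loc [-69.27 334.49] ang 0.543 w 0.0381 F [-0.23 -0.25  1.39] Floc [-0.32 -0.12] T [-0.085 -0.036  0.009]
```

View pics/t26.png

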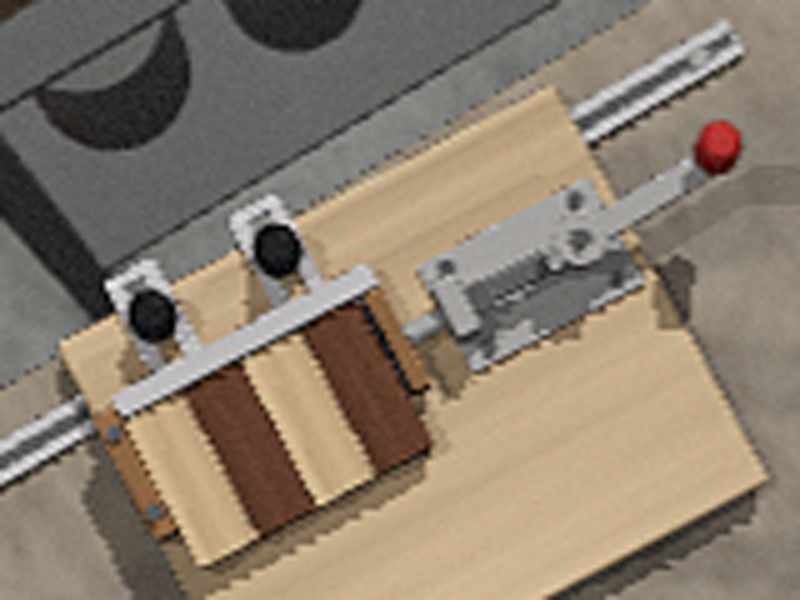

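View pics/s26.png

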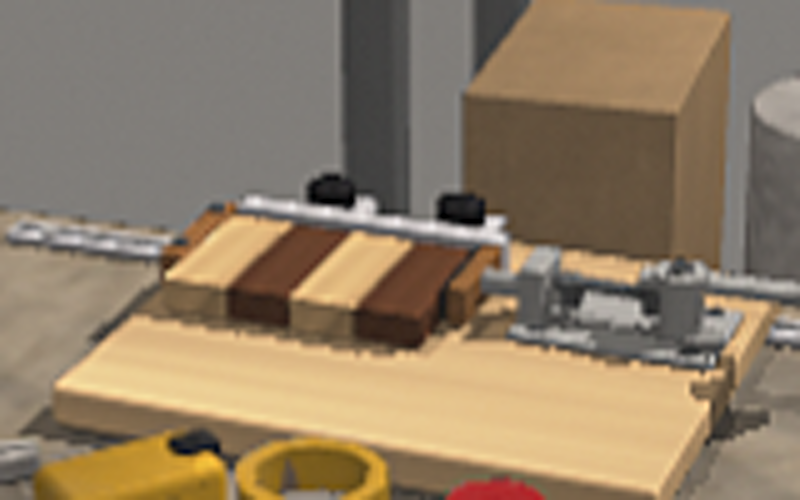

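```bash
python3 -c "
from st import *
c=camera_info('top')
L=lambda uv,z:((unproj(c,px(uv,240,140,5),z)[:,:2]-t)@R*1e3).round(1).tolist()
k=np.array(L([(718,147)],.087)[0]);d=k-[30,-102];print('knob',k,'phi',(np.degrees(np.arctan2(d[1],d[0]))%360-160.02)*np.pi/180)
print('near',L([(202,567),(262,535),(318,506),(374,474),(430,448)],.034))
print('bar',L([(115,415),(375,284)],.038))
im=get_image('scene');cv2.imwrite('pics/s27.png',im[:,:,::-1])
import station"
```

```text
knob [  32.8 -168.5] phi 1.961593518785254
near [[-19.0, 117.2], [-18.9, 86.6], [-19.1, 58.3], [-18.2, 29.2], [-19.6, 1.4]]
bar [[59.8, 119.8], [57.5, -11.4]]
```

View pics/s27.png

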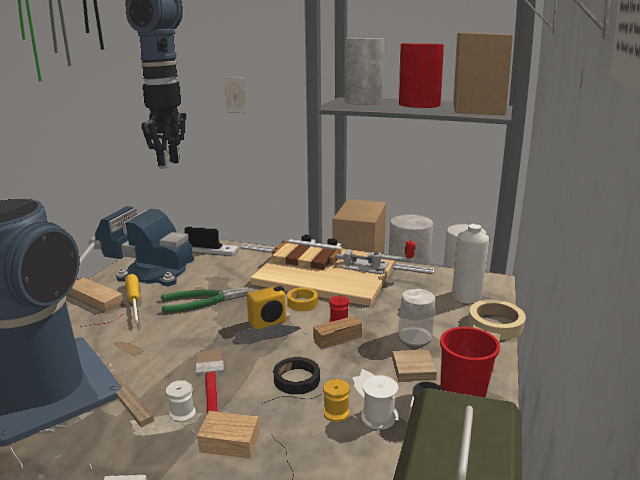

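```bash
python3 -c "
from station import *
print(close_job())"
```

```text
the job is handed in; nothing more can be done
None
```

The job is done and handed in at about 34.6 s: the staves are seated and flush, the straightedge is laid down, and the clamp is locked.

**What I did**
- I gripped the straightedge by its rib and pushed all four staves together until I felt the bar. That was at a front-edge position of about x = −18 mm in the board's frame, which fits the bar face I saw at 58 mm.
- I raised the push in small steps to 15–16 N and held it there for about 2 s. The highest reading was about 15.9 N.
- I backed off, laid the straightedge flat near where it had started, and swung the lever round with the knob loosely between the fingers. It met the end stop, and I leaned on it there with about 10 N.

**Last checks**
- **Staves:** their near ends lie on one line within about 1 mm, which is as fine as the picture can show, and there are no gaps between them.
- **Bar:** it has not visibly moved (59.8 and 57.5 mm at its ends in the top view, against 61.8 and 59.1 before the push, within the few mm of reading error).
- **Lever:** the picture puts it at 1.96 rad with about 0.03 rad of uncertainty, so the picture alone does not separate locked (1.98) from dead centre (1.92). The firm stop, felt with the fingers at about 2.0 rad, says it is locked.
- **Bystanders:** the bottle, jar and tape measure look untouched.

**What went wrong or disagreed**
- **Missed first grasp:** my first grasp closed above the rib, because the fingertips really sit about 35 mm above the reported tool position. I measured that offset in the pictures and used it from then on.
- **Force on the bar:** while pushing, the straightedge also bore on the board with a few newtons. The force on the bar itself was therefore probably 1–2 N below the wrist reading.

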